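# Hang the lift-off door on the bench-top tube cabinet

## Task

Lift the blue door out of its white stand and lower both its knuckles together onto the tube cabinet's two hinge pins, fully down, with the door standing open. Then swing it fully shut under the yellow keeper lip and let go. Be gentle: feel for the pins instead of forcing the door against the cabinet, and leave everything else on the bench where it is.

Things in the scene. Friction and masses are not known exactly. Their poses are not given: they have to be found in the camera images.
- door_mid (a point): Centre of the panel of the loose door (0.2 kg), half-way up: blue frame, clear window, 155 long x 135 tall x 10 mm thick. Site x: along the panel from knuckle edge to free edge, y: through its thickness, z: up. Top edge 67.5 mm above, lower edge 67.5 mm below. Starts upright in the stand. Grasp firmly (a weak grip slips) across the thickness, mid top edge.
- door_knuckle (a point): On the door's knuckle axis, at the upper knuckle's lower rim; 91.5 mm in -x and 27.5 mm above door_mid, same axes. Two aluminium knuckles (rings, bore 10, outer diameter 22, 18 mm tall) share this vertical axis in the panel's mid plane; the lower one's lower rim is 75 mm below this point.
- cabinet: Fixed grey tube cabinet, blue roof: 140 deep (x), 150 wide (y), 174 mm tall. Origin: centre of underside. Open front is its +x side, face at x 70 mm. The hung door points along the cabinet's +x when open square, along +y when shut (a quarter turn anticlockwise from above; stopped by the front, 3 mm behind its shut inner face). It turns freely and stays where left.
- keeper (a point): Middle of the yellow keeper lip's underside, 165 mm up; cabinet axes. It juts 24 mm out (x) over the front, 40 mm long (y), 6 mm thick, over the free end of the shut door, whose top edge is then 10 mm below it: the door can not be lowered onto its pins shut; hang it open, then swing it shut, pushing nearer the hinge than the lip.
- slot_end (a point): Inner end of the hinge block's adjusting slot, at the upper shoulder's top, 115 mm up; cabinet axes; cabinet x 78, y -86.5 mm. The block is clamped somewhere in the slot: THE TRUE PINS' AXIS STANDS 3 TO 14 mm OUTWARD of here along the cabinet's -y, at the same x. No reading gives that distance: see it or feel for it. Knuckles on the pin tips stop 16 mm too high; over the pins they sink freely.
- slot_end_low (a point): The same slot end at the lower shoulder's top, 40 mm up. On both shoulders (round, radius 8, 8 thick) a brass pin, 8 mm diameter, tip hardly chamfered, rises 16 mm. Fully down, the knuckles rest on the shoulders; let go, the free end sags some 5 mm by the play. The upper bracket blocks the way from above: bring the knuckles in from the cabinet's +x, some 20 mm high.
- stand: Fixed white stand with a 15 mm wide slot along its x, in which the door starts upright, axes alike. Base 130 x 70 x 8 mm; cheeks 110 mm long, 12 thick, up to 32 mm above the bench. The door's lower edge rests on the base, 8 mm up. Origin: centre of its underside.
- tube_rack: Loose white rack, 130 x 80 mm, 84 mm tall with its blue and orange capped tubes. Leave alone. Origin: centre of its underside.
- reagent: Loose small jar with blue cap, 44 mm diameter, 70 mm tall, beside the cabinet's +y side. Leave alone. Origin: centre of its underside.
- beaker: Loose clear beaker, 100 mm diameter, 110 tall. Leave alone. Origin: centre of its underside.
- wash_bottle: Loose white bottle with red cap, 72 mm diameter, 150 tall. Leave alone. Origin: centre of its underside.
- tip_box: Loose green tip box, 100 x 75 x 57 mm. Leave alone. Origin: centre of its underside.
- pipette: Loose white hand pipette lying on the bench, 210 mm long (its x), 26 mm thick. Leave alone. Origin: on the bench under its middle.

How it is judged:
By the outcome, as a careful person would: the job done as asked, in the order asked, and still so for the second after the job is handed in, with the robot touching nothing.
It also fails if it takes over 66 s, if anything falls off the work surface, if the arm or the gripper's body presses on something with over 40 N, if the wrist force passes 120 N, or if a joint passes its speed limit or range.

## Robot

A 6-joint arm with a two-finger parallel gripper is mounted at the origin on the work surface. World frame = base frame: x ahead of the robot, y to its left, z up, the work surface at z = 0. Lengths are in m, angles in degrees, forces in N, time in s.
With the tool pointing down it reaches from about 0.375 to 0.9 m from the base axis. Payload 3.1 kg.
Tool frame: the origin (TCP) lies midway between the tips of the shut fingers; the grasp point (between the pads) lies bot.hold_point_z behind it (bot.hold_point_z is the distance from the TCP to the grasp point, in m); z points along the fingers, y is the direction in which the jaws open and shut (so a half turn about z gives the same grasp; the last joint's range is limited). The gripper opens to 87 mm and grips with 3 to 60 N. Pads are 19 mm wide; open, the fingers measure 117 mm over their backs; the gripper's body (75 mm by 190 mm) begins 51 mm behind the grasp point.
Start: joints at [-73.425, 30.224, 82.088, -0, 67.689, -10.227], TCP at [0.282, -0.558, 0.223] pointing down, gripper open.
Joint ranges: [-176.69, 176.69], [-43.24, 126.21], [12.49, 139.97], [-82, 262], [0, 151.66], [-163.58, 163.58]. Speed limits (degrees/s): [159.86, 159.86, 180, 180, 180, 180].

## Interface

Orientations are given as a 3x3 rotation matrix whose columns are the frame's x, y, z axes.
In Python, from rig import bot, vision, order gives the robot as it stands. The module is installed in compiled form; this text tells all that it offers.
- The arm moves only by the tool move_arm, never from a script. Its argument "moves" is a list of rows, each an object of numbers: "hand": the finger opening in mm, from 0 to 87; "x", "y", "z": the shift along the tool's x, y, z in units of 25 mm (1.0 is 25 mm); "wx", "wy", "wz": the turn, a rotation vector about the tool's x, y, z in degrees. In form: [{"hand": .., "x": .., "y": .., "z": .., "wx": .., "wy": .., "wz": ..}, ...]. A call has 1 to 20 rows; each row shifts and turns the commanded pose from where the row before left it, along the tool's axes as they then stand; what a row does not reach is not made up. A row lasts 1/10 s, in which the tool goes at most 50 mm and 8.59 degrees, less where a joint would pass 70% of its speed; a pose out of reach is approached as far as the arm can. A call is refused whole if a number of a shift passes 1 or a number of a turn 8.59, either way. A call with a gripper value outside its range is refused whole. The fingers move at their own pace and stop on an object; the grip force is fixed at half the most. Time passes only in rows, so rows that do not move let the fingers close. It gives the time, the measured TCP pose, the force and the opening at its end, in the units of the state.
- bot.read_state(): the state, without advancing time (a new reading comes with each control period).
- vision.capture(name): name is "scene" or "top"; returns a dict with "image" (420x560x3 uint8, red, green, blue), "z_map" (420x560 float32, m along the optical axis (not along the pixel's ray), 0 where there is no reading), "fx", "fy", "cx", "cy" (pixels), "pose" (4x4, takes a point from camera to world coordinates). Camera axes: x right, y down, z forward; pixel columns grow to the right and rows downward; lengths in m; the calibration is good to about 2 mm. A picture is of the moment at which its call begins.
- order.hand_in(): hands the job in, once; it reports no verdict.
The state is a dict: "time_s": time; "joint_positions": joint angles; "qvel": joint speeds; "tau": joint torques, N m; "position": TCP position; "tcp_rot": TCP orientation; "force": force on the tool from outside, world axes, zero at the start; "moment": the same for the moment, N m; "opening": opening from 0.0 (shut) to 1.0 (fully open).
Only numpy, scipy, OpenCV 4.12 (cv2) and the standard library are available. Lean on these libraries where they do the work, as an engineer would, in place of code of your own. Each camera call takes 0.05 s, during which the arm holds its last target.

## Working session

There is one attempt and no reset: what is moved stays moved. The work goes in short steps, Python scripts to look and compute and a tool call to move; the robot and the scene stay as the last step left them, time stands still between calls to the robot, and variables do not carry over. Pictures are saved under pics/ and viewed, and the job is handed in when it is done.

Besides the shell and the picture viewer there is one more tool, called after "Emit:" as name(argument=value, ...) on one line, values as JSON. move_arm: Moves the arm, as the interface text tells. Its arguments: {"type":"object","properties":{"moves":{"type":"array"}},"required":["moves"]}

```bash
mkdir -p pics
python3 - <<'E'
from rig import bot, vision, order
import cv2,numpy as np
print(bot.read_state(), bot.hold_point_z)
for n in ("scene","top"):
    c=vision.capture(n); cv2.imwrite(f"pics/{n}0.png",c["image"][:,:,::-1]); np.savez(f"{n}0.npz",**c)
    print(n,c["fx"],c["fy"],c["cx"],c["cy"],np.round(c["pose"],4).tolist())
E
```

```text
{'time_s': 0.0, 'joint_positions': array([-7.34239747e+01,  3.02789584e+01,  8.21580311e+01,  1.73378265e-03,
        6.76898206e+01, -1.02274128e+01]), 'qvel': array([-0.01050351,  0.01041852,  0.03713196, -0.02566591, -0.08946806,
        0.06915063]), 'tau': array([-6.95508716e-04, -4.40045106e+01, -1.76589704e+01,  6.31265296e-02,
        5.83059294e-02, -1.55590633e-04]), 'position': array([ 0.2816472 , -0.55710135,  0.2215626 ]), 'tcp_rot': array([[ 8.92564083e-01,  4.50920162e-01, -6.04581095e-04],
       [ 4.50920372e-01, -8.92561642e-01,  2.12926004e-03],
       [ 4.20500387e-04, -2.17311896e-03, -9.99997550e-01]]), 'force': array([0.01907111, 0.44483147, 0.62872033]), 'moment': array([-0.04743605,  0.01946031,  0.00293846]), 'opening': 1.0004835228647697} 0.0187
scene 389.7697786451591 389.7697786451591 284.6615698711842 208.7716088531637 [[-0.3854, 0.7224, -0.574, 1.1744], [0.9227, 0.3038, -0.2372, 0.2631], [0.003, -0.6211, -0.7837, 1.0315], [0.0, 0.0, 0.0, 1.0]]
top 401.43477518761193 401.43477518761193 273.14571729157524 221.91718322666247 [[0.0095, -0.9973, 0.0722, 0.4228], [-0.9999, -0.0102, -0.0086, 0.0273], [0.0093, -0.0721, -0.9974, 1.2782], [0.0, 0.0, 0.0, 1.0]]
```

View pics/scene0.png

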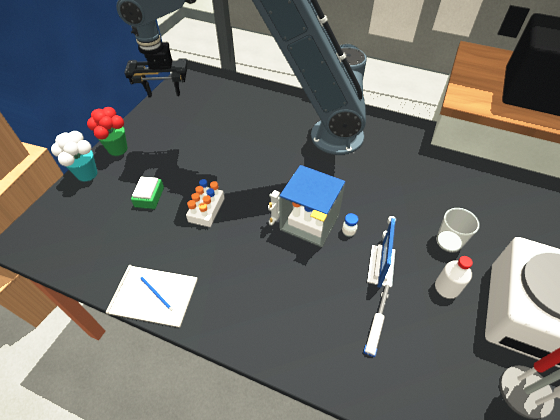

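View pics/top0.png

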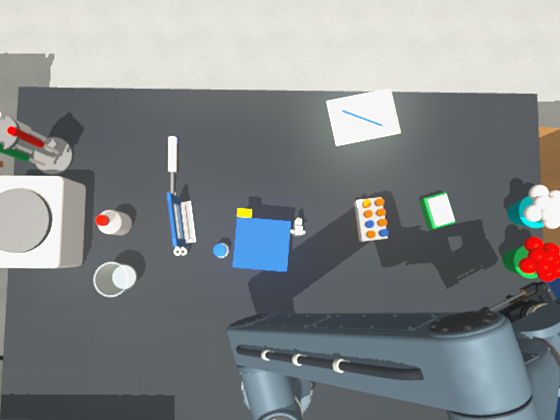

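```bash
cat > h.py <<'E'
import numpy as np,cv2
def load(f): return dict(np.load(f))
def pts(c):
    z=c["z_map"].astype(float);h,w=z.shape
    u,v=np.meshgrid(np.arange(w),np.arange(h))
    P=np.stack([(u-c["cx"])/c["fx"]*z,(v-c["cy"])/c["fy"]*z,z],-1)
    W=P@c["pose"][:3,:3].T+c["pose"][:3,3]; W[z<=0]=np.nan
    return W
def proj(c,p):
    p=np.atleast_2d(p); q=(p-c["pose"][:3,3])@c["pose"][:3,:3]
    return np.stack([q[:,0]/q[:,2]*c["fx"]+c["cx"],q[:,1]/q[:,2]*c["fy"]+c["cy"]],-1)
def crop(c,x0,y0,x1,y1,f,name):
    im=c["image"][y0:y1,x0:x1,::-1]
    cv2.imwrite(name,cv2.resize(im,None,fx=f,fy=f,interpolation=cv2.INTER_CUBIC))
E
python3 - <<'E'
from h import *
t=load("top0.npz");s=load("scene0.npz")
crop(t,150,130,320,290,4,"pics/t1.png")
crop(s,250,150,420,300,4,"pics/s1.png")
W=pts(t);Ws=pts(s)
# roof
def stat(W,c,lo,hi,col,name):
    im=c["image"].astype(int);m=(W[...,2]>lo)&(W[...,2]<hi)&col(im)
    p=W[m]; print(name,len(p), np.round(p.min(0),4),np.round(p.max(0),4),np.round(p.mean(0),4))
    if len(p)>3: print(np.round(cv2.boxPoints(cv2.minAreaRect(p[:,:2].astype(np.float32)*1000)),1).tolist())
    return p
blue=lambda i:(i[...,2]>i[...,0]+50)
box=lambda u0,v0,u1,v1:(lambda i:(np.arange(560)[None]>=u0)&(np.arange(560)[None]<u1)&(np.arange(420)[:,None]>=v0)&(np.arange(420)[:,None]<v1))
stat(W,t,.16,.2,lambda i:blue(i)&box(225,205,300,285)(i),"roof top")
stat(W,t,.1,.2,box(155,180,192,262),"door top")
stat(W,t,.02,.05,box(170,190,205,262),"stand cheeks")
stat(W,t,.15,.2,lambda i:(i[...,0]>i[...,2]+80)&box(225,200,260,225)(i),"keeper")
stat(W,t,.05,.2,box(290,210,312,240),"hinge")
stat(Ws,s,.16,.2,lambda i:blue(i)&box(275,160,350,220)(i),"roof scene")
stat(Ws,s,.1,.2,box(370,210,400,290),"door scene")
for v in range(212,240,2): print(v,[f"{1000*W[v,u,2]:.0f}" for u in range(288,312,1)])
E
```

```text
roof top 2750 [ 0.3687 -0.0288  0.1679] [0.5158 0.1269 0.1824] [0.4428 0.0487 0.1751]
[[368.5, -21.0], [508.0, -30.899999618530273], [518.5999755859375, 118.69999694824219], [379.0, 128.5]]
door top 397 [0.4116 0.2803 0.1002] [0.5877 0.3206 0.1499] [0.4994 0.3008 0.1342]
[[409.6000061035156, 299.29998779296875], [412.3999938964844, 279.3999938964844], [589.7999877929688, 304.79998779296875], [586.9000244140625, 324.6000061035156]]
stand cheeks 329 [0.411  0.2768 0.0206] [0.5878 0.3111 0.0498] [0.5033 0.2942 0.0344]
[[410.20001220703125, 294.20001220703125], [412.6000061035156, 271.6000061035156], [590.0, 290.8999938964844], [587.5, 313.5]]
keeper 128 [0.5155 0.079  0.1677] [0.541  0.1179 0.177 ] [0.5285 0.0975 0.1724]
[[514.4000244140625, 79.19999694824219], [539.0, 76.4000015258789], [543.5, 115.5], [518.7999877929688, 118.30000305175781]]
hinge 167 [ 0.4716 -0.0744  0.0519] [ 0.5193 -0.0285  0.1791] [ 0.4896 -0.0522  0.1293]
[[462.3999938964844, -34.29999923706055], [476.6000061035156, -76.80000305175781], [522.4000244140625, -61.5], [508.1000061035156, -18.899999618530273]]
roof s
[... 1808 characters left out ...]
 '128', '141', '149', '145', '148', '148', '145', '150', '147', '130', '126', '127', '-2', '2', '1', '-2', '1', '4']
232 ['176', '179', '59', '128', 'nan', '128', '126', '146', '143', '147', '153', '147', '145', '145', '142', '131', '130', '0', 'nan', '1', '1', '3', '2', '1']
234 ['175', '177', '0', '-2', '1', '55', '95', '108', '122', '119', '125', '131', '137', '141', '61', '-1', '2', '2', '3', '0', '2', '1', '-0', '4']
236 ['173', '173', '-1', '6', '3', '2', '-1', '3', '-0', '-1', '-1', '-6', '4', '-1', '-1', '-2', '2', '-3', '1', '-4', '-4', '1', '2', '2']
238 ['176', '175', '-1', '3', '6', '5', '-1', '5', '-0', '2', '2', '1', '1', '2', '0', '4', '-0', '2', '0', '1', '2', '1', '1', '-1']
```

View pics/t1.png

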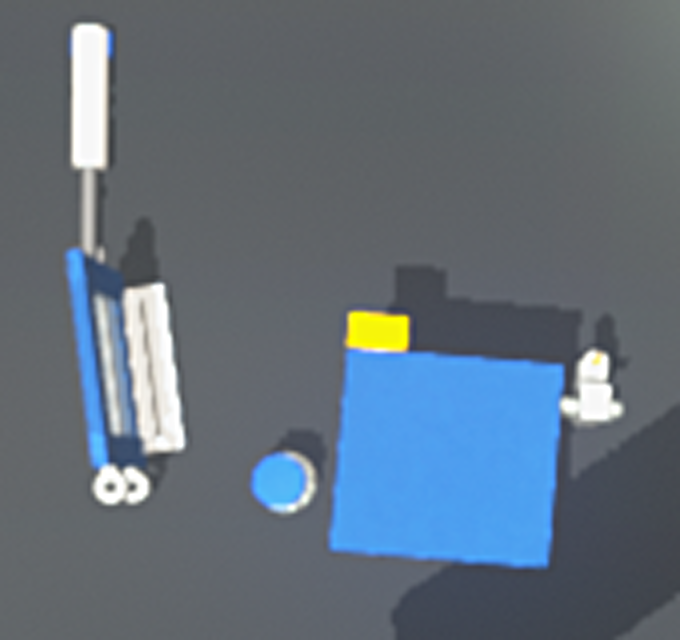

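View pics/s1.png

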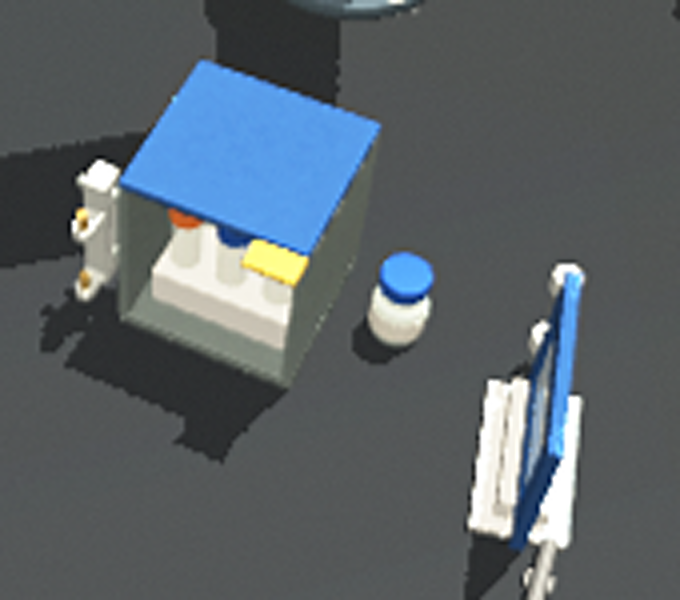

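```bash
python3 - <<'E'
from h import *
for f in ("top0","scene0"):
    c=load(f+".npz");W=pts(c);im=c["image"].astype(int)
    u,v=np.meshgrid(np.arange(560),np.arange(420))
    r=(160,180,192,262) if f=="top0" else (370,210,400,290)
    m=(u>r[0])&(u<r[2])&(v>r[1])&(v<r[3])&(W[...,2]>.137)&(W[...,2]<.152)
    p=W[m];b=(im[m][:,2]-im[m][:,0])>40
    pb=p[b]; mu=pb.mean(0);d=np.linalg.svd(pb[:,:2]-mu[:2],full_matrices=False)[2][0]; d*=np.sign(d[0])
    t=(pb[:,:2]-mu[:2])@d;n=(pb[:,:2]-mu[:2])@[-d[1],d[0]]
    print(f,len(pb),"mean",np.round(mu,4),"yaw",np.degrees(np.arctan2(d[1],d[0])),t.min(),t.max(),n.min(),n.max())
    k=p[~b];print("nonblue",len(k),np.round(k.mean(0),4) if len(k) else "")
    # brass
    r=(290,212,312,240) if f=="top0" else (265,190,285,230)
    br=(u>r[0])&(u<r[2])&(v>r[1])&(v<r[3])&(im[...,0]-im[...,2]>25)
    for vv,uu in zip(*np.where(br)): print(uu,vv,im[vv,uu],np.round(W[vv,uu]*1000))
    # predicted pixels for several offsets
    R=np.array([[np.cos(np.radians(-4.05)),-np.sin(np.radians(-4.05))],[np.sin(np.radians(-4.05)),np.cos(np.radians(-4.05))]])
    for o in (3,6,8,10,12,14):
        w=R@np.array([.078,-.0865-o/1000])+[.4435,.0488]
        q=[np.append(w,z) for z in (.131,.115,.056,.040)]
        print(o,np.round(w,4),np.round(proj(c,q),1).tolist())
E
python3 - <<'E'
from h import *
t=load("top0.npz");s=load("scene0.npz")
crop(t,285,208,320,240,16,"pics/t2.png");crop(s,260,185,300,232,12,"pics/s2.png")
E
```

```text
top0 228 mean [0.5106 0.3038 0.144 ] yaw 8.710907225645983 -0.07675903300634757 0.07856015195525612 -0.005629274974438557 0.006335239964678301
nonblue 1 [0.5852 0.3098 0.1385]
299 218 [237 217 167] [518. -56. 136.]
300 218 [214 199 170] [519. -61. 115.]
298 219 [254 251 224] [515. -54. 132.]
299 219 [255 243 139] [515. -57. 130.]
300 219 [255 253 224] [515. -59. 132.]
298 220 [248 238 144] [512. -54. 133.]
299 220 [249 244 131] [512. -57. 133.]
3 [ 0.515 -0.046] [[295.3, 219.0], [294.9, 219.4], [293.7, 220.9], [293.4, 221.3]]
6 [ 0.5148 -0.049 ] [[296.3, 219.1], [295.9, 219.5], [294.7, 221.0], [294.3, 221.4]]
8 [ 0.5146 -0.051 ] [[297.0, 219.1], [296.6, 219.6], [295.3, 221.1], [295.0, 221.5]]
10 [ 0.5145 -0.053 ] [[297.7, 219.2], [297.3, 219.6], [296.0, 221.1], [295.6, 221.5]]
12 [ 0.5143 -0.055 ] [[298.4, 219.2], [298.0, 219.7], [296.6, 221.2], [296.3, 221.6]]
14 [ 0.5142 -0.057 ] [[299.1, 219.3], [298.7, 219.7], [297.3, 221.2], [296.9, 221.6]]
scene0 188 mean [0.5143 0.3038 0.1429] yaw 8.582566502908758 -0.08036587507009164 0.07407960970992572 -0.005150299372557939 0.00552354951143
[... 1216 characters left out ...]
21 [163 137  90] [516. -59.  47.]
271 221 [140 106  42] [514. -56.  45.]
272 221 [185 175 145] [510. -55.  41.]
270 222 [199 188 158] [515. -59.  39.]
271 222 [239 226 183] [515. -56.  41.]
3 [ 0.515 -0.046] [[273.3, 205.0], [273.4, 208.4], [273.8, 220.2], [273.9, 223.2]]
6 [ 0.5148 -0.049 ] [[272.4, 204.7], [272.5, 208.0], [272.9, 219.8], [273.0, 222.8]]
8 [ 0.5146 -0.051 ] [[271.8, 204.5], [271.9, 207.8], [272.4, 219.6], [272.5, 222.6]]
10 [ 0.5145 -0.053 ] [[271.2, 204.2], [271.3, 207.6], [271.8, 219.3], [271.9, 222.4]]
12 [ 0.5143 -0.055 ] [[270.6, 204.0], [270.8, 207.3], [271.2, 219.1], [271.3, 222.2]]
14 [ 0.5142 -0.057 ] [[270.0, 203.7], [270.2, 207.1], [270.7, 218.9], [270.8, 221.9]]
```

View pics/t2.png

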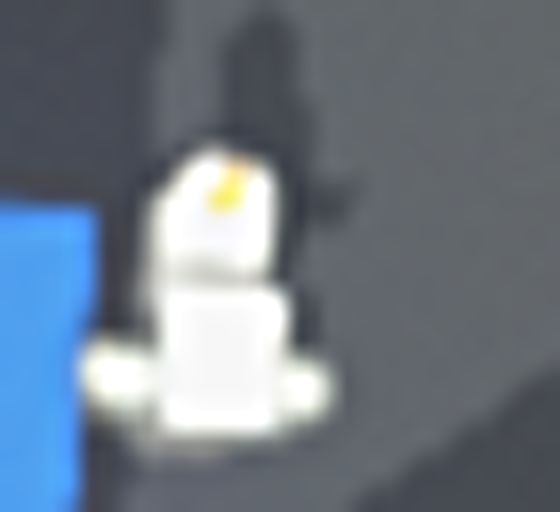

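View pics/s2.png

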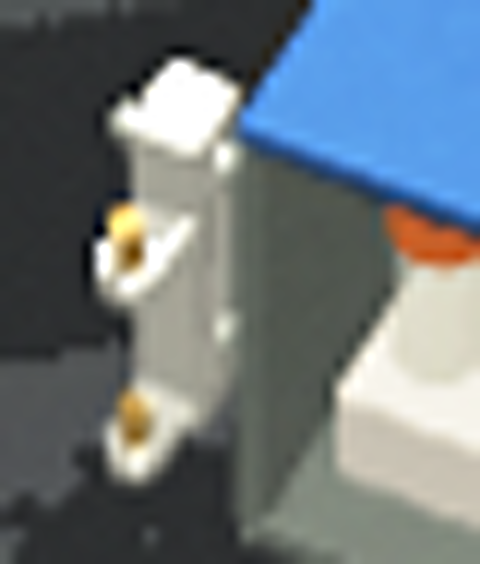

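Emit:
move_arm(moves=[{"hand":87,"x":0,"y":0,"z":-0.5,"wx":0,"wy":0,"wz":6.05},{"hand":87,"x":0,"y":0,"z":-0.5,"wx":0,"wy":0,"wz":6.05},{"hand":87,"x":0,"y":0,"z":-0.5,"wx":0,"wy":0,"wz":6.05},{"hand":87,"x":0.4,"y":-0.9,"z":0,"wx":0,"wy":0,"wz":0},{"hand":87,"x":0.4,"y":-0.9,"z":0,"wx":0,"wy":0,"wz":0},{"hand":87,"x":0.4,"y":-0.9,"z":0,"wx":0,"wy":0,"wz":0},{"hand":87,"x":0.4,"y":-0.9,"z":0,"wx":0,"wy":0,"wz":0},{"hand":87,"x":0.4,"y":-0.9,"z":0,"wx":0,"wy":0,"wz":0},{"hand":87,"x":0.4,"y":-0.9,"z":0,"wx":0,"wy":0,"wz":0},{"hand":87,"x":0.4,"y":-0.9,"z":0,"wx":0,"wy":0,"wz":0},{"hand":87,"x":0.4,"y":-0.9,"z":0,"wx":0,"wy":0,"wz":0},{"hand":87,"x":0.4,"y":-0.9,"z":0,"wx":0,"wy":0,"wz":0},{"hand":87,"x":0.4,"y":-0.9,"z":0,"wx":0,"wy":0,"wz":0},{"hand":87,"x":0.4,"y":-0.9,"z":0,"wx":0,"wy":0,"wz":0},{"hand":87,"x":0.4,"y":-0.9,"z":0,"wx":0,"wy":0,"wz":0},{"hand":87,"x":0.4,"y":-0.9,"z":0,"wx":0,"wy":0,"wz":0},{"hand":87,"x":0.4,"y":-0.9,"z":0,"wx":0,"wy":0,"wz":0},{"hand":87,"x":0.4,"y":-0.9,"z":0,"wx":0,"wy":0,"wz":0}])

```text
time_s: 1.9
position: [0.3793, -0.2004, 0.2598]
tcp_rot: [[0.989, 0.15, -0.0], [0.15, -0.989, 0.001], [-0.0, -0.001, -1.0]]
force: [0.5, -0.1, 0.2]
opening: 0.996
```

Emit:
move_arm(moves=[{"hand":87,"x":0.4,"y":-0.9,"z":0,"wx":0,"wy":0,"wz":0},{"hand":87,"x":0.4,"y":-0.9,"z":0,"wx":0,"wy":0,"wz":0},{"hand":87,"x":0.4,"y":-0.9,"z":0,"wx":0,"wy":0,"wz":0},{"hand":87,"x":0.4,"y":-0.9,"z":0,"wx":0,"wy":0,"wz":0},{"hand":87,"x":0.4,"y":-0.9,"z":0,"wx":0,"wy":0,"wz":0},{"hand":87,"x":0.4,"y":-0.9,"z":0,"wx":0,"wy":0,"wz":0},{"hand":87,"x":0.4,"y":-0.9,"z":0,"wx":0,"wy":0,"wz":0},{"hand":87,"x":0.4,"y":-0.9,"z":0,"wx":0,"wy":0,"wz":0},{"hand":87,"x":0.4,"y":-0.9,"z":0,"wx":0,"wy":0,"wz":0},{"hand":87,"x":0.4,"y":-0.9,"z":0,"wx":0,"wy":0,"wz":0},{"hand":87,"x":0.4,"y":-0.9,"z":0,"wx":0,"wy":0,"wz":0},{"hand":87,"x":0.4,"y":-0.9,"z":0,"wx":0,"wy":0,"wz":0},{"hand":87,"x":0.4,"y":-0.9,"z":0,"wx":0,"wy":0,"wz":0},{"hand":87,"x":0.4,"y":-0.9,"z":0,"wx":0,"wy":0,"wz":0},{"hand":87,"x":0.4,"y":-0.9,"z":0,"wx":0,"wy":0,"wz":0},{"hand":87,"x":0.4,"y":-0.9,"z":0,"wx":0,"wy":0,"wz":0},{"hand":87,"x":0.4,"y":-0.9,"z":0,"wx":0,"wy":0,"wz":0},{"hand":87,"x":0.4,"y":-0.9,"z":0,"wx":0,"wy":0,"wz":0},{"hand":87,"x":0.4,"y":-0.9,"z":0,"wx":0,"wy":0,"wz":0},{"hand":87,"x":0,"y":0,"z":0,"wx":0,"wy":0,"wz":0}])

```text
time_s: 3.9
position: [0.5033, 0.252, 0.2596]
tcp_rot: [[0.988, 0.153, 0.0], [0.153, -0.988, 0.001], [0.001, -0.001, -1.0]]
force: [-0.1, -0.7, -0.2]
opening: 0.999
```

```bash
cat >> h.py <<'E'
def to(st,target):
    "units along tool axes to reach world target"
    return np.round(st["tcp_rot"].T@(np.array(target)-st["position"])/.025,3)
def yaw(st): R=st["tcp_rot"]; return np.degrees(np.arctan2(R[1,0],R[0,0]))
E
python3 - <<'E'
from rig import bot
from h import *
s=bot.read_state();print(s["position"],yaw(s),s["tcp_rot"].round(4).tolist(),s["force"],s["time_s"],to(s,[.5113,.3035,.16]))
E
```

```text
[0.50332252 0.25195398 0.25963516] 8.814309893309753 [[0.9882, 0.1532, 0.0004], [0.1532, -0.9882, 0.001], [0.0006, -0.0009, -1.0]] [-0.08366406 -0.72522029 -0.17942573] 3.9 [ 0.629 -1.985  3.988]
```

Emit:
move_arm(moves=[{"hand":87,"x":0.21,"y":-0.66,"z":0,"wx":0,"wy":0,"wz":0},{"hand":87,"x":0.21,"y":-0.66,"z":0,"wx":0,"wy":0,"wz":0},{"hand":87,"x":0.21,"y":-0.66,"z":0.6,"wx":0,"wy":0,"wz":0},{"hand":87,"x":0,"y":0,"z":0.9,"wx":0,"wy":0,"wz":0},{"hand":87,"x":0,"y":0,"z":0.9,"wx":0,"wy":0,"wz":0},{"hand":87,"x":0,"y":0,"z":0.6,"wx":0,"wy":0,"wz":0},{"hand":87,"x":0,"y":0,"z":0,"wx":0,"wy":0,"wz":0},{"hand":87,"x":0,"y":0,"z":0,"wx":0,"wy":0,"wz":0}])

```text
time_s: 4.7
position: [0.5112, 0.3013, 0.1852]
tcp_rot: [[0.989, 0.15, -0.0], [0.15, -0.989, 0.0], [-0.0, -0.0, -1.0]]
force: [0.0, -0.1, 0.5]
opening: 1.002
```

Run:
```python
from rig import bot,vision
from h import *
s=bot.read_state();print(s["position"],yaw(s),s["force"],to(s,[.5113,.3035,.108]))
c=vision.capture("scene");crop(c,340,150,460,300,4,"pics/s3.png")
```

```text
[0.51123377 0.30129182 0.18518722] 8.644709029990558 [ 0.00065941 -0.10650463  0.53448969] [ 0.016 -0.087  3.087]
```

View pics/s3.png

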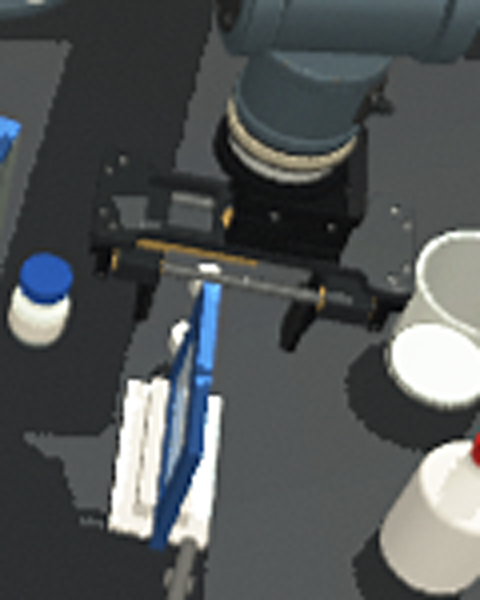

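Emit:
move_arm(moves=[{"hand":87,"x":0,"y":-0.087,"z":0.6,"wx":0,"wy":0,"wz":0},{"hand":87,"x":0,"y":0,"z":0.6,"wx":0,"wy":0,"wz":0},{"hand":87,"x":0,"y":0,"z":0.6,"wx":0,"wy":0,"wz":0},{"hand":87,"x":0,"y":0,"z":0.6,"wx":0,"wy":0,"wz":0},{"hand":87,"x":0,"y":0,"z":0.4,"wx":0,"wy":0,"wz":0},{"hand":87,"x":0,"y":0,"z":0.29,"wx":0,"wy":0,"wz":0},{"hand":40,"x":0,"y":0,"z":0,"wx":0,"wy":0,"wz":0},{"hand":20,"x":0,"y":0,"z":0,"wx":0,"wy":0,"wz":0},{"hand":14,"x":0,"y":0,"z":0,"wx":0,"wy":0,"wz":0},{"hand":10,"x":0,"y":0,"z":0,"wx":0,"wy":0,"wz":0},{"hand":6,"x":0,"y":0,"z":0,"wx":0,"wy":0,"wz":0},{"hand":0,"x":0,"y":0,"z":0,"wx":0,"wy":0,"wz":0},{"hand":0,"x":0,"y":0,"z":0,"wx":0,"wy":0,"wz":0},{"hand":0,"x":0,"y":0,"z":0,"wx":0,"wy":0,"wz":0}])

```text
time_s: 6.15
position: [0.5107, 0.3031, 0.1078]
tcp_rot: [[0.989, 0.15, 0.0], [0.15, -0.989, 0.0], [0.0, -0.0, -1.0]]
force: [0.4, 0.0, 0.3]
opening: 0.357
```

Run:
```python
from rig import bot,vision
from h import *
s=bot.read_state();print(s["position"],yaw(s),s["force"],s["moment"],s["opening"]*87)
```

```text
[0.51069649 0.30307588 0.10783826] 8.650823269131662 [0.35625925 0.00877214 0.26819397] [-0.00332406  0.03957143  0.01619469] 31.034301080940356
```

Emit:
move_arm(moves=[{"hand":0,"x":0,"y":0,"z":0,"wx":0,"wy":0,"wz":0},{"hand":0,"x":0,"y":0,"z":0,"wx":0,"wy":0,"wz":0},{"hand":0,"x":0,"y":0,"z":0,"wx":0,"wy":0,"wz":0},{"hand":0,"x":0,"y":0,"z":0,"wx":0,"wy":0,"wz":0},{"hand":0,"x":0,"y":0,"z":0,"wx":0,"wy":0,"wz":0},{"hand":0,"x":0,"y":0,"z":0,"wx":0,"wy":0,"wz":0}])

```text
time_s: 6.75
position: [0.5106, 0.3031, 0.1077]
tcp_rot: [[0.989, 0.15, -0.0], [0.15, -0.989, -0.0], [-0.0, 0.0, -1.0]]
force: [-0.4, 0.4, -0.5]
opening: 0.114
```

Emit:
move_arm(moves=[{"hand":0,"x":0,"y":0,"z":0,"wx":0,"wy":0,"wz":0},{"hand":0,"x":0,"y":0,"z":-0.2,"wx":0,"wy":0,"wz":0},{"hand":0,"x":0,"y":0,"z":-0.4,"wx":0,"wy":0,"wz":0},{"hand":0,"x":0,"y":0,"z":-0.4,"wx":0,"wy":0,"wz":0},{"hand":0,"x":0,"y":0,"z":-0.4,"wx":0,"wy":0,"wz":0},{"hand":0,"x":0,"y":0,"z":-0.4,"wx":0,"wy":0,"wz":0},{"hand":0,"x":0,"y":0,"z":-0.4,"wx":0,"wy":0,"wz":0},{"hand":0,"x":0,"y":0,"z":-0.4,"wx":0,"wy":0,"wz":0},{"hand":0,"x":0,"y":0,"z":-0.2,"wx":0,"wy":0,"wz":0},{"hand":0,"x":0,"y":0,"z":0,"wx":0,"wy":0,"wz":0}])

```text
time_s: 7.75
position: [0.5113, 0.3033, 0.1789]
tcp_rot: [[0.989, 0.15, 0.002], [0.15, -0.989, 0.001], [0.002, -0.0, -1.0]]
force: [-0.2, -0.8, -2.4]
opening: 0.111
```

Run:
```python
from rig import bot,vision
from h import *
s=bot.read_state();print(s["position"],yaw(s),s["force"],s["moment"],s["opening"]*87)
for n in ("scene","top"):
    c=vision.capture(n);np.savez(n+"1.npz",**c)
    crop(c,*((250,130,450,280) if n=="scene" else (120,120,320,270)),4,f"pics/{n}4.png")
print(to(s,[.665,.3031,.1777]))
```

```text
[0.51127237 0.30331206 0.17892775] 8.651344392449644 [-0.20810098 -0.82468115 -2.36843204] [ 0.08266166 -0.01028926  0.01403945] 9.658934089146381
[6.078 0.933 0.061]
```

View pics/scene4.png

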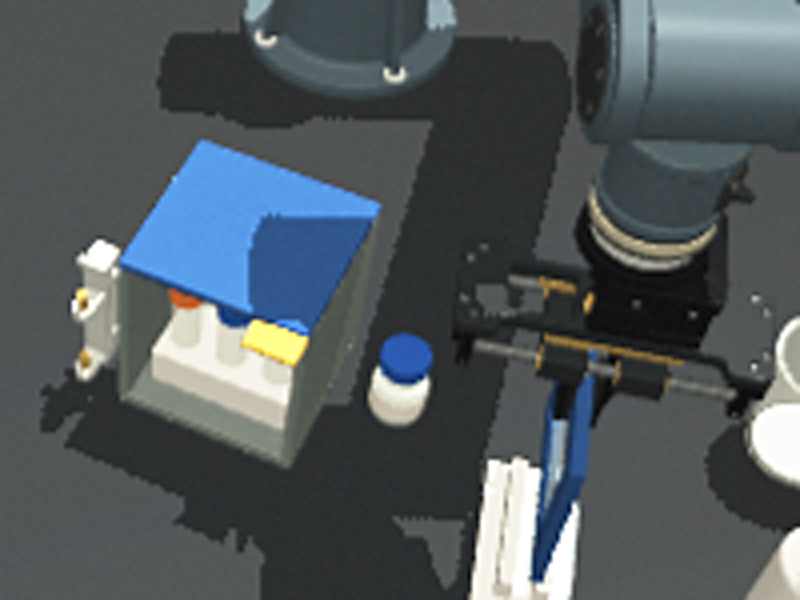

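View pics/top4.png

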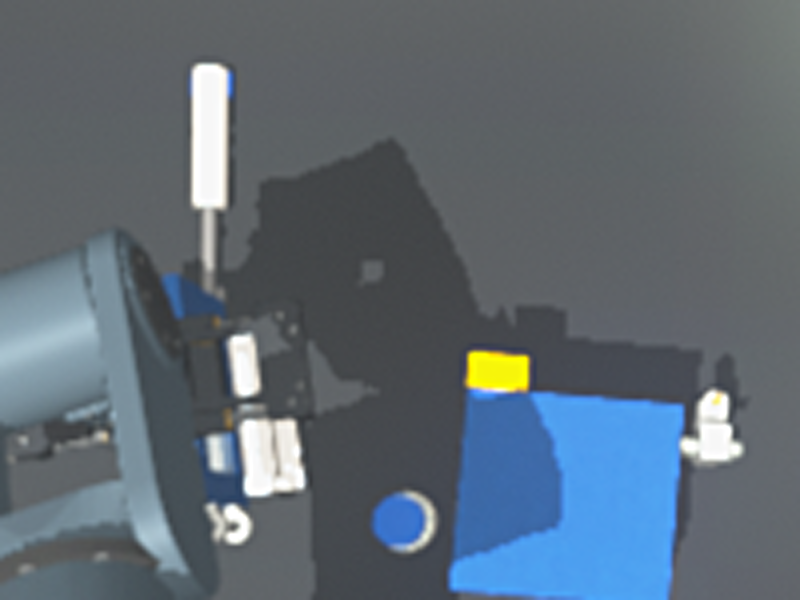

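Emit:
move_arm(moves=[{"hand":0,"x":0.5,"y":0.1,"z":0,"wx":0,"wy":0,"wz":0},{"hand":0,"x":0.93,"y":0.14,"z":0,"wx":0,"wy":0,"wz":0},{"hand":0,"x":0.93,"y":0.14,"z":0,"wx":0,"wy":0,"wz":0},{"hand":0,"x":0.93,"y":0.14,"z":0,"wx":0,"wy":0,"wz":0},{"hand":0,"x":0.93,"y":0.14,"z":0,"wx":0,"wy":0,"wz":0},{"hand":0,"x":0.93,"y":0.14,"z":0,"wx":0,"wy":0,"wz":0},{"hand":0,"x":0.93,"y":0.14,"z":0,"wx":0,"wy":0,"wz":0},{"hand":0,"x":0,"y":0.2,"z":0,"wx":0,"wy":0,"wz":4.2},{"hand":0,"x":0,"y":0.4,"z":0,"wx":0,"wy":0,"wz":4.2},{"hand":0,"x":0,"y":0.6,"z":0,"wx":0,"wy":0,"wz":4.3},{"hand":0,"x":0.02,"y":0.85,"z":0,"wx":0,"wy":0,"wz":0},{"hand":0,"x":0.02,"y":0.85,"z":0,"wx":0,"wy":0,"wz":0},{"hand":0,"x":0.02,"y":0.85,"z":0,"wx":0,"wy":0,"wz":0},{"hand":0,"x":0.02,"y":0.85,"z":0,"wx":0,"wy":0,"wz":0},{"hand":0,"x":0.02,"y":0.85,"z":0,"wx":0,"wy":0,"wz":0},{"hand":0,"x":0.02,"y":0.85,"z":0,"wx":0,"wy":0,"wz":0},{"hand":0,"x":0.02,"y":0.85,"z":0,"wx":0,"wy":0,"wz":0},{"hand":0,"x":0.02,"y":0.85,"z":0,"wx":0,"wy":0,"wz":0},{"hand":0,"x":0.02,"y":0.4,"z":0,"wx":0,"wy":0,"wz":0},{"hand":0,"x":0,"y":0,"z":0,"wx":0,"wy":0,"wz":0}])

```text
time_s: 9.85
position: [0.658, 0.0906, 0.1778]
tcp_rot: [[0.997, -0.073, 0.0], [-0.073, -0.997, -0.0], [0.0, 0.0, -1.0]]
force: [0.4, 0.3, -2.9]
opening: 0.11
```

Run:
```python
from rig import bot,vision
from h import *
s=bot.read_state();print(s["position"],yaw(s),s["force"],s["moment"],s["opening"]*87,s["time_s"],s["joint_positions"].round(1))
print(to(s,[.655,-.066,.15]))
```

```text
[0.65797896 0.09064393 0.17784257] -4.181387819580578 [ 0.38792431  0.34789873 -2.86495864] [ 0.07118039 -0.05660417 -0.02342752] 9.53680974174852 9.85 [-1.8 36.  78.5 -0.  65.5 92.4]
[0.338 6.258 1.115]
```

Emit:
move_arm(moves=[{"hand":0,"x":0.03,"y":0.8,"z":0.1,"wx":0,"wy":0,"wz":0},{"hand":0,"x":0.05,"y":0.9,"z":0.1,"wx":0,"wy":0,"wz":0},{"hand":0,"x":0.05,"y":0.9,"z":0.15,"wx":0,"wy":0,"wz":0},{"hand":0,"x":0.05,"y":0.9,"z":0.15,"wx":0,"wy":0,"wz":0},{"hand":0,"x":0.05,"y":0.9,"z":0.15,"wx":0,"wy":0,"wz":0},{"hand":0,"x":0.05,"y":0.9,"z":0.15,"wx":0,"wy":0,"wz":0},{"hand":0,"x":0.05,"y":0.7,"z":0.15,"wx":0,"wy":0,"wz":0},{"hand":0,"x":0,"y":0.26,"z":0.16,"wx":0,"wy":0,"wz":0},{"hand":0,"x":0,"y":0,"z":0,"wx":0,"wy":0,"wz":0},{"hand":0,"x":0,"y":0,"z":0,"wx":0,"wy":0,"wz":0}])

```text
time_s: 10.85
position: [0.6549, -0.0627, 0.1498]
tcp_rot: [[0.998, -0.07, -0.001], [-0.07, -0.998, 0.001], [-0.001, -0.001, -1.0]]
force: [-0.8, 0.3, -1.7]
opening: 0.115
```

Run:
```python
from rig import bot,vision
from h import *
s=bot.read_state();print(s["position"],yaw(s),s["tcp_rot"].round(4).tolist(),s["force"],s["moment"],s["time_s"])
for n in ("scene","top"):
    c=vision.capture(n);np.savez(n+"2.npz",**c)
    crop(c,*((200,150,350,290) if n=="scene" else (240,130,380,250)),5,f"pics/{n}5.png")
```

```text
[ 0.65490893 -0.06273379  0.14984138] -4.019749269882092 [[0.9975, -0.0701, -0.0005], [-0.0701, -0.9975, 0.001], [-0.0006, -0.0009, -1.0]] [-0.79134575  0.30100477 -1.67763447] [0.04265613 0.07019506 0.00074377] 10.85
```

View pics/scene5.png

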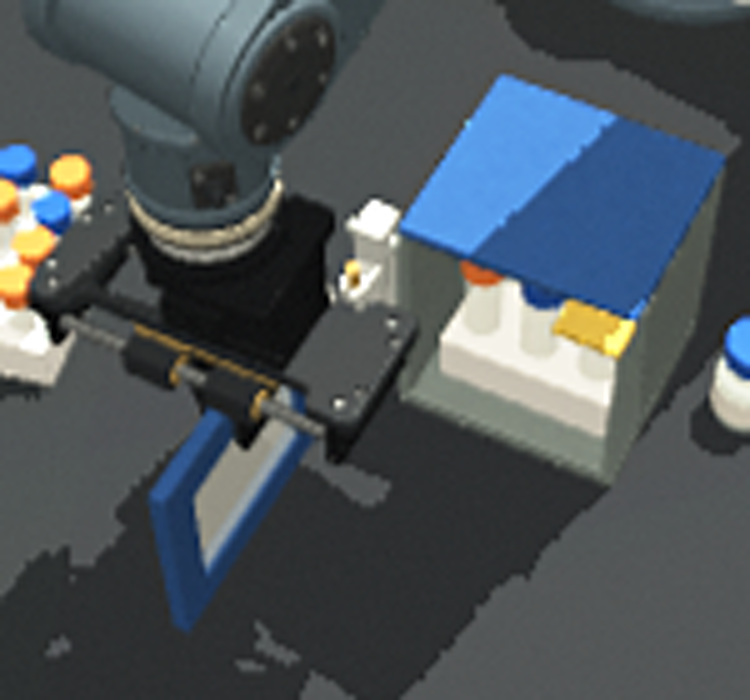

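View pics/top5.png

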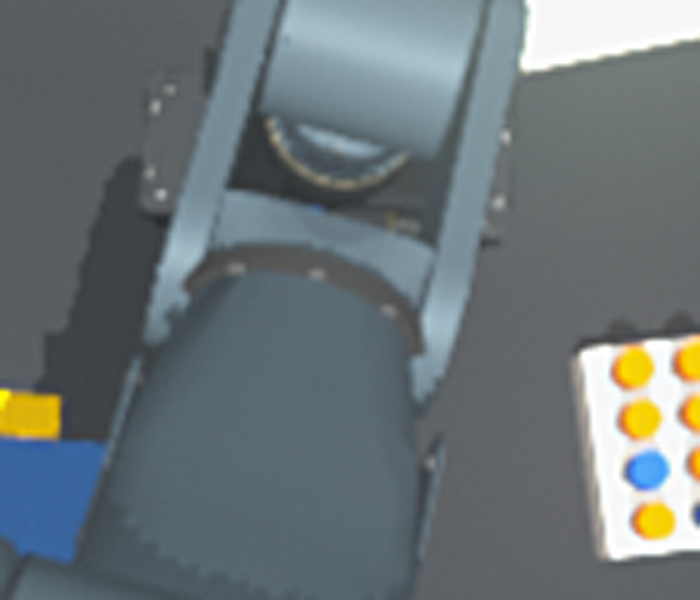

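Run:
```python
from h import *
c=load("scene2.npz");W=pts(c);im=c["image"].astype(int)
R=np.array([[.9975,-.0701],[-.0701,-.9975]]);T=np.array([.6549,-.0627])
u,v=np.meshgrid(np.arange(560),np.arange(420))
m=(u>225)&(u<265)&(v>225)&(v<280)&(im[...,2]-im[...,0]>40)&(W[...,2]>.05)
q=(W[...,:2]-T)@R  # tool coords
mm=m&(q[...,0]>.03)
Q=q[mm]*1000;Z=W[mm][:,2]*1000
for z0 in range(55,190,12):
    k=(Z>z0)&(Z<z0+12)
    if k.sum()>3: print(z0,k.sum(),"x",np.percentile(Q[k,0],[50,80,95,100]).round(1),"y",np.percentile(Q[k,1],[0,5,20,50,80,95,100]).round(1))
# project expected free-edge corners
for xo in (77.5,78.2):
  P=[]
  for y in (-5,5):
    for z in (.185,.05):
      w=T+np.linalg.inv(R)@np.array([xo/1000,y/1000]) if 0 else T+R@np.array([xo/1000,y/1000])
      P.append([*w,z])
  print(proj(c,P).round(1).tolist(), [ (5*(a-200),5*(b-150)) for a,b in proj(c,P).round(1)])
```

```text
55 31 x [59.5 74.9 76.5 77.2] y [-4.7 -4.6 -4.1 -3.1 -2.6  2.   4.7]
67 32 x [55.  72.9 76.1 77.1] y [-4.8 -4.7 -3.9 -2.9 -0.8  2.3  3.9]
79 16 x [68.9 75.4 76.2 77. ] y [-4.2 -3.9 -3.7 -3.2 -2.4  2.5  3.4]
91 19 x [72.5 75.7 76.1 76.7] y [-4.6 -4.3 -3.8 -3.2 -0.3  3.8  5.3]
103 16 x [70.8 75.6 76.  76. ] y [-4.4 -4.1 -3.7 -3.4 -0.5  3.5  3.6]
115 19 x [68.6 76.4 76.6 76.7] y [-4.2 -4.  -3.8 -3.  -0.4  4.5  4.7]
127 20 x [71.2 75.8 76.4 77. ] y [-4.3 -4.2 -3.5 -2.8  0.4  4.   6.8]
139 22 x [68.3 75.8 76.  76.3] y [-4.7 -4.1 -3.7 -2.9 -1.1  2.   5.1]
151 30 x [61.1 75.4 76.2 77. ] y [-3.9 -3.7 -3.4 -2.9 -2.1  3.6  4.1]
163 32 x [62.3 75.  76.4 77. ] y [-4.2 -4.2 -3.6 -2.9 -1.8  5.6  5.9]
175 74 x [53.5 69.3 75.2 76.6] y [-4.  -3.7 -3.   0.1  3.4  5.6  7.1]
187 12 x [59.4 66.1 73.6 74.2] y [-4.7 -4.5 -2.6 -1.7  1.8  4.6  4.9]
[[232.4, 250.9], [237.3, 276.5], [229.1, 249.4], [234.3, 275.1]] [(np.float64(162.00000000000003), np.float64(504.5)), (np.float64(186.50000000000006), np.float64(632.5)), (np.float64(145.49999999999997), np.float64(497.0)), (np.float64(171.50000000000006), np.float64(625.5000000000001))]
[[232.3, 251.1], [237.2, 276.7], [228.9, 249.6], [234.1, 275.3]] [(np.float64(161.50000000000006), np.float64(505.5)), (np.float64(185.99999999999994), np.float64(633.5)), (np.float64(144.50000000000003), np.float64(498.0)), (np.float64(170.49999999999997), np.float64(626.5))]
```

Run:
```python
from h import *
c=load("scene2.npz");W=pts(c);im=c["image"].astype(int)
R=np.array([[.9975,-.0701],[-.0701,-.9975]]);T=np.array([.6549,-.0627])
q=(W[...,:2]-T)@R*1000; Z=W[...,2]*1000
blue=(im[...,2]-im[...,0]>40)
# left side face: x in 20..72, z 60..180, blue
m=blue&(q[...,0]>-60)&(q[...,0]<72)&(abs(q[...,1])<15)&(Z>55)&(Z<178)
print("inner face y",m.sum(),np.percentile(q[m][:,1],[10,50,90]).round(2), np.mean(q[m][:,1]))
A=np.c_[q[m][:,0],Z[m],np.ones(m.sum())];print(np.linalg.lstsq(A,q[m][:,1],rcond=None)[0])
m=blue&(q[...,0]>73)&(q[...,0]<82)&(abs(q[...,1])<15)&(Z>60)&(Z<175)
print("end face x",m.sum(),np.percentile(q[m][:,0],[10,50,90]).round(2),"y",np.percentile(q[m][:,1],[2,10,50,90,98]).round(2))
m=blue&(q[...,0]>20)&(q[...,0]<70)&(abs(q[...,1])<8)&(Z>178)&(Z<195);print("top",np.median(Z[m]),np.median(q[m][:,1]))
crop(c,222,220,270,280,10,"pics/s6.png")
```

```text
inner face y 274 [-4.27 -3.34 -2.34] -3.2860618272615403
[-1.28913613e-03  3.02398505e-03 -3.56696797e+00]
end face x 75 [74.22 75.75 76.65] y [-4.12 -3.65  0.06  4.61  5.76]
top 185.1200110173824 0.05712573648764277
```

View pics/s6.png

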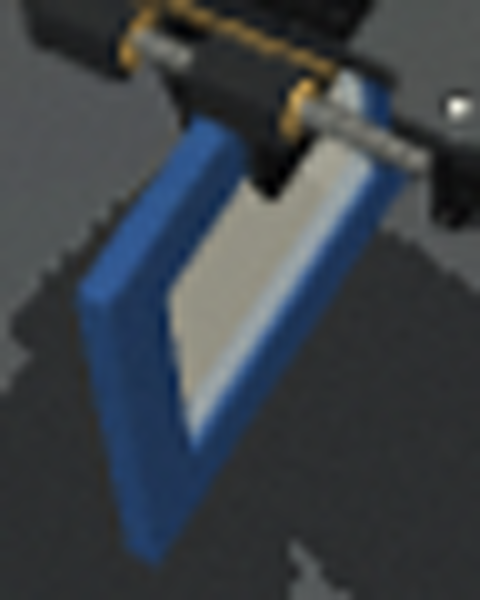

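Emit:
move_arm(moves=[{"hand":0,"x":-0.2,"y":0.05,"z":0.2,"wx":0,"wy":0,"wz":0},{"hand":0,"x":-0.2,"y":0.05,"z":0.3,"wx":0,"wy":0,"wz":0},{"hand":0,"x":-0.2,"y":0.05,"z":0.3,"wx":0,"wy":0,"wz":0},{"hand":0,"x":-0.2,"y":0,"z":0.09,"wx":0,"wy":0,"wz":0},{"hand":0,"x":-0.2,"y":0,"z":0,"wx":0,"wy":0,"wz":0},{"hand":0,"x":-0.08,"y":0,"z":0,"wx":0,"wy":0,"wz":0},{"hand":0,"x":0,"y":0,"z":0,"wx":0,"wy":0,"wz":0},{"hand":0,"x":0,"y":0,"z":0,"wx":0,"wy":0,"wz":0}])

```text
time_s: 11.75
position: [0.6284, -0.0658, 0.1283]
tcp_rot: [[0.998, -0.071, 0.001], [-0.071, -0.998, -0.0], [0.001, 0.0, -1.0]]
force: [1.1, -0.2, -1.9]
opening: 0.111
```

```bash
cat > st.py <<'E'
from rig import bot
from h import *
s=bot.read_state()
R=np.array([[.9975,-.0701],[-.0701,-.9975]])
print(s["time_s"],s["position"].round(4),"yaw %.2f"%yaw(s),"tool-rel pin",((s["position"][:2]-[.514,-.0565])@R*1000).round(1),"F",s["force"].round(1),"M",s["moment"].round(2),"open",(s["opening"]*87).round(1))
E
python3 st.py
```

```text
Traceback (most recent call last):
  File "st.py", line 5, in <module>
    print(s["time_s"],s["position"].round(4),"yaw %.2f"%yaw(s),"tool-rel pin",((s["position"][:2]-[.514,-.0565])@R*1000).round(1),"F",s["force"].round(1),"M",s["moment"].round(2),"open",(s["opening"]*87).round(1))
                                                                                                                                                                                          ^^^^^^^^^^^^^^^^^^^^^^^
AttributeError: 'float' object has no attribute 'round'
```

```bash
sed -i 's/(s\["opening"\]\*87).round(1)/round(s["opening"]*87,1)/' st.py; python3 st.py
```

```text
11.75 [ 0.6284 -0.0658  0.1283] yaw -4.05 tool-rel pin [114.7   1.2] F [ 1.1 -0.2 -1.9] M [ 0.03 -0.01 -0.02] open 9.6
```

Emit:
move_arm(moves=[{"hand":0,"x":-0.06,"y":0,"z":0,"wx":0,"wy":0,"wz":0},{"hand":0,"x":-0.06,"y":0,"z":0,"wx":0,"wy":0,"wz":0},{"hand":0,"x":-0.04,"y":0,"z":0,"wx":0,"wy":0,"wz":0},{"hand":0,"x":0,"y":0,"z":0,"wx":0,"wy":0,"wz":0}])

```text
time_s: 12.15
position: [0.6236, -0.0652, 0.1278]
tcp_rot: [[0.998, -0.071, -0.0], [-0.071, -0.998, 0.0], [-0.0, -0.0, -1.0]]
force: [0.4, -0.7, -2.6]
opening: 0.114
```

Emit:
move_arm(moves=[{"hand":0,"x":-0.04,"y":0,"z":0,"wx":0,"wy":0,"wz":0},{"hand":0,"x":-0.04,"y":0,"z":0,"wx":0,"wy":0,"wz":0},{"hand":0,"x":0,"y":0,"z":0,"wx":0,"wy":0,"wz":0}])

```text
time_s: 12.45
position: [0.6216, -0.0651, 0.1277]
tcp_rot: [[0.998, -0.071, -0.0], [-0.071, -0.998, 0.0], [-0.0, -0.0, -1.0]]
force: [0.6, -0.7, -2.6]
opening: 0.108
```

```bash
python3 st.py
```

```text
12.45 [ 0.6216 -0.0651  0.1277] yaw -4.05 tool-rel pin [108.   1.] F [ 0.6 -0.7 -2.6] M [-0.   -0.01  0.01] open 9.4
```

Emit:
move_arm(moves=[{"hand":0,"x":-0.04,"y":0,"z":0,"wx":0,"wy":0,"wz":0},{"hand":0,"x":0,"y":0,"z":0,"wx":0,"wy":0,"wz":0}])

```text
time_s: 12.65
position: [0.6207, -0.065, 0.1278]
tcp_rot: [[0.998, -0.071, -0.0], [-0.071, -0.998, 0.0], [-0.0, -0.0, -1.0]]
force: [0.0, 0.6, -2.4]
opening: 0.114
```

Emit:
move_arm(moves=[{"hand":0,"x":-0.04,"y":0,"z":0,"wx":0,"wy":0,"wz":0},{"hand":0,"x":0,"y":0,"z":0,"wx":0,"wy":0,"wz":0}])

```text
time_s: 12.85
position: [0.6197, -0.065, 0.1278]
tcp_rot: [[0.998, -0.071, -0.0], [-0.071, -0.998, 0.0], [-0.0, -0.0, -1.0]]
force: [0.6, 0.2, -1.8]
opening: 0.113
```

Emit:
move_arm(moves=[{"hand":0,"x":-0.04,"y":0,"z":0,"wx":0,"wy":0,"wz":0},{"hand":0,"x":0,"y":0,"z":0,"wx":0,"wy":0,"wz":0}])

```text
time_s: 13.05
position: [0.6187, -0.0649, 0.1278]
tcp_rot: [[0.998, -0.071, -0.0], [-0.071, -0.998, 0.0], [-0.0, -0.0, -1.0]]
force: [0.2, -0.8, -2.5]
opening: 0.114
```

Emit:
move_arm(moves=[{"hand":0,"x":-0.04,"y":0,"z":0,"wx":0,"wy":0,"wz":0},{"hand":0,"x":0,"y":0,"z":0,"wx":0,"wy":0,"wz":0}])

```text
time_s: 13.25
position: [0.6186, -0.065, 0.1281]
tcp_rot: [[0.997, -0.071, 0.002], [-0.071, -0.997, -0.0], [0.002, 0.0, -1.0]]
force: [1.4, -0.2, -2.2]
opening: 0.111
```

Emit:
move_arm(moves=[{"hand":0,"x":-0.04,"y":0,"z":0,"wx":0,"wy":0,"wz":0},{"hand":0,"x":0,"y":0,"z":0,"wx":0,"wy":0,"wz":0}])

```text
time_s: 13.45
position: [0.6184, -0.0651, 0.1283]
tcp_rot: [[0.997, -0.071, 0.004], [-0.071, -0.997, -0.001], [0.004, 0.0, -1.0]]
force: [3.6, -0.2, -2.4]
opening: 0.115
```

Emit:
move_arm(moves=[{"hand":0,"x":-0.04,"y":0,"z":0,"wx":0,"wy":0,"wz":0},{"hand":0,"x":0,"y":0,"z":0,"wx":0,"wy":0,"wz":0}])

```text
time_s: 13.65
position: [0.6183, -0.0652, 0.1286]
tcp_rot: [[0.997, -0.071, 0.006], [-0.071, -0.997, -0.001], [0.006, 0.001, -1.0]]
force: [5.7, 0.4, -2.2]
opening: 0.11
```

Emit:
move_arm(moves=[{"hand":0,"x":0.12,"y":0,"z":0,"wx":0,"wy":0,"wz":0},{"hand":0,"x":0.12,"y":0,"z":0,"wx":0,"wy":0,"wz":0},{"hand":0,"x":0,"y":0,"z":-0.27,"wx":0,"wy":0,"wz":0},{"hand":0,"x":0,"y":0,"z":-0.27,"wx":0,"wy":0,"wz":0},{"hand":0,"x":-0.2,"y":0,"z":0,"wx":0,"wy":0,"wz":0},{"hand":0,"x":-0.2,"y":0,"z":0,"wx":0,"wy":0,"wz":0},{"hand":0,"x":-0.2,"y":0,"z":0,"wx":0,"wy":0,"wz":0},{"hand":0,"x":-0.124,"y":0,"z":0,"wx":0,"wy":0,"wz":0},{"hand":0,"x":0,"y":0,"z":0,"wx":0,"wy":0,"wz":0},{"hand":0,"x":0,"y":0,"z":0,"wx":0,"wy":0,"wz":0}])

```text
time_s: 14.65
position: [0.6038, -0.0639, 0.1413]
tcp_rot: [[0.998, -0.071, 0.0], [-0.071, -0.998, -0.0], [0.0, 0.0, -1.0]]
force: [-0.1, 1.0, -2.7]
opening: 0.115
```

```bash
python3 st.py;python3 - <<'E'
from rig import bot,vision
from h import *
c=vision.capture("scene");np.savez("scene3.npz",**c)
crop(c,210,150,330,260,6,"pics/s7.png")
E
```

```text
14.65 [ 0.6038 -0.0639  0.1413] yaw -4.05 tool-rel pin [90.1  1.1] F [-0.1  1.  -2.7] M [ 0.09 -0.02 -0.02] open 10.0
```

View pics/s7.png

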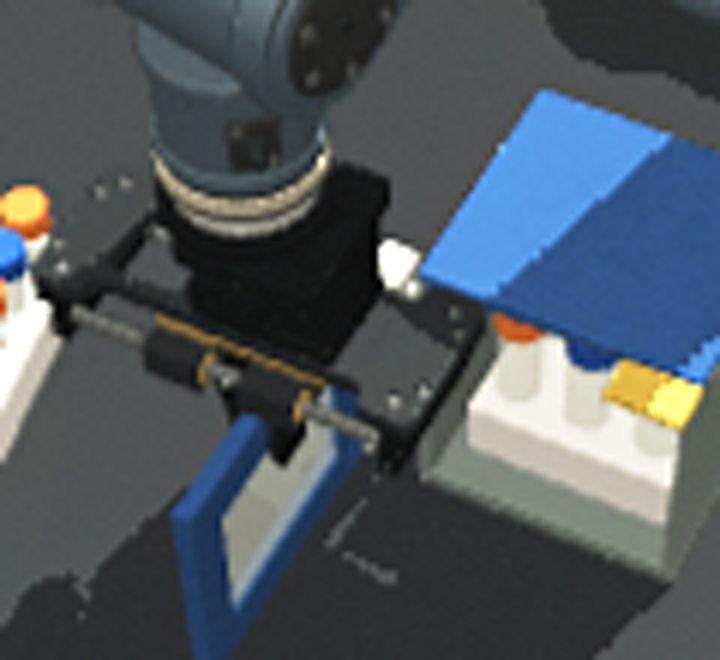

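Emit:
move_arm(moves=[{"hand":0,"x":0,"y":0,"z":0.1,"wx":0,"wy":0,"wz":0},{"hand":0,"x":0,"y":0,"z":0.1,"wx":0,"wy":0,"wz":0},{"hand":0,"x":0,"y":0,"z":0.04,"wx":0,"wy":0,"wz":0},{"hand":0,"x":0,"y":0,"z":0,"wx":0,"wy":0,"wz":0}])

```text
time_s: 15.1
position: [0.6036, -0.0638, 0.1349]
tcp_rot: [[0.998, -0.071, -0.001], [-0.071, -0.998, 0.0], [-0.001, -0.0, -1.0]]
force: [-0.1, -0.1, -2.0]
opening: 0.116
```

Emit:
move_arm(moves=[{"hand":0,"x":0,"y":0,"z":0.04,"wx":0,"wy":0,"wz":0},{"hand":0,"x":0,"y":0,"z":0,"wx":0,"wy":0,"wz":0}])

```text
time_s: 15.3
position: [0.6038, -0.0639, 0.1342]
tcp_rot: [[0.998, -0.071, -0.0], [-0.071, -0.998, 0.0], [-0.0, -0.0, -1.0]]
force: [-0.4, -0.4, -2.0]
opening: 0.112
```

Emit:
move_arm(moves=[{"hand":0,"x":0,"y":0,"z":0.04,"wx":0,"wy":0,"wz":0},{"hand":0,"x":0,"y":0,"z":0,"wx":0,"wy":0,"wz":0}])

```text
time_s: 15.5
position: [0.6037, -0.0639, 0.1332]
tcp_rot: [[0.998, -0.071, -0.0], [-0.071, -0.998, 0.0], [-0.0, -0.0, -1.0]]
force: [0.7, 0.6, -2.1]
opening: 0.11
```

```bash
python3 st.py
```

```text
15.5 [ 0.6037 -0.0639  0.1332] yaw -4.05 tool-rel pin [90.  1.] F [ 0.7  0.6 -2.1] M [ 0.02  0.03 -0.  ] open 9.6
```

Emit:
move_arm(moves=[{"hand":0,"x":0,"y":0,"z":0.04,"wx":0,"wy":0,"wz":0},{"hand":0,"x":0,"y":0,"z":0,"wx":0,"wy":0,"wz":0}])

```text
time_s: 15.7
position: [0.6037, -0.0639, 0.1322]
tcp_rot: [[0.998, -0.071, -0.0], [-0.071, -0.998, 0.0], [-0.0, -0.0, -1.0]]
force: [-0.7, -0.1, -1.9]
opening: 0.113
```

Emit:
move_arm(moves=[{"hand":0,"x":0,"y":0,"z":0.04,"wx":0,"wy":0,"wz":0},{"hand":0,"x":0,"y":0,"z":0,"wx":0,"wy":0,"wz":0}])

```text
time_s: 15.9
position: [0.6037, -0.0639, 0.1312]
tcp_rot: [[0.998, -0.071, -0.0], [-0.071, -0.998, 0.0], [-0.0, -0.0, -1.0]]
force: [0.8, -0.1, -2.6]
opening: 0.11
```

Emit:
move_arm(moves=[{"hand":0,"x":0,"y":0,"z":0.04,"wx":0,"wy":0,"wz":0},{"hand":0,"x":0,"y":0,"z":0,"wx":0,"wy":0,"wz":0}])

```text
time_s: 16.1
position: [0.6037, -0.0639, 0.1302]
tcp_rot: [[0.998, -0.071, -0.0], [-0.071, -0.998, 0.0], [-0.0, -0.0, -1.0]]
force: [0.2, 0.7, -2.8]
opening: 0.112
```

```bash
python3 st.py
```

```text
16.1 [ 0.6037 -0.0639  0.1302] yaw -4.05 tool-rel pin [90.  1.] F [ 0.2  0.7 -2.8] M [0.07 0.04 0.01] open 9.8
```

Emit:
move_arm(moves=[{"hand":0,"x":0,"y":0,"z":0.06,"wx":0,"wy":0,"wz":0},{"hand":0,"x":0,"y":0,"z":0.06,"wx":0,"wy":0,"wz":0},{"hand":0,"x":0,"y":0,"z":0,"wx":0,"wy":0,"wz":0}])

```text
time_s: 16.4
position: [0.6036, -0.0638, 0.127]
tcp_rot: [[0.998, -0.071, -0.001], [-0.071, -0.998, 0.0], [-0.001, -0.0, -1.0]]
force: [0.4, -0.7, -2.6]
opening: 0.109
```

Emit:
move_arm(moves=[{"hand":0,"x":0,"y":0,"z":0.06,"wx":0,"wy":0,"wz":0},{"hand":0,"x":0,"y":0,"z":0.06,"wx":0,"wy":0,"wz":0},{"hand":0,"x":0,"y":0,"z":0,"wx":0,"wy":0,"wz":0}])

```text
time_s: 16.7
position: [0.6036, -0.0638, 0.124]
tcp_rot: [[0.998, -0.071, -0.001], [-0.071, -0.998, 0.0], [-0.001, -0.0, -1.0]]
force: [0.3, 0.2, -2.8]
opening: 0.114
```

Emit:
move_arm(moves=[{"hand":0,"x":0,"y":0,"z":0.06,"wx":0,"wy":0,"wz":0},{"hand":0,"x":0,"y":0,"z":0.04,"wx":0,"wy":0,"wz":0},{"hand":0,"x":0,"y":0,"z":0,"wx":0,"wy":0,"wz":0}])

```text
time_s: 17.0
position: [0.6036, -0.0639, 0.1216]
tcp_rot: [[0.998, -0.071, -0.0], [-0.071, -0.998, 0.0], [-0.0, -0.0, -1.0]]
force: [-0.1, 0.5, -3.5]
opening: 0.113
```

```bash
python3 st.py
```

```text
17.0 [ 0.6036 -0.0639  0.1216] yaw -4.05 tool-rel pin [89.9  1.1] F [-0.1  0.5 -3.5] M [ 0.05  0.07 -0.01] open 9.8
```

Emit:
move_arm(moves=[{"hand":0,"x":0,"y":0,"z":0.04,"wx":0,"wy":0,"wz":0},{"hand":0,"x":0,"y":0,"z":0,"wx":0,"wy":0,"wz":0}])

```text
time_s: 17.2
position: [0.6037, -0.0639, 0.1207]
tcp_rot: [[0.998, -0.071, -0.0], [-0.071, -0.998, 0.0], [-0.0, -0.0, -1.0]]
force: [-0.1, -0.0, -2.7]
opening: 0.112
```

Emit:
move_arm(moves=[{"hand":0,"x":0,"y":0,"z":0.04,"wx":0,"wy":0,"wz":0},{"hand":0,"x":0,"y":0,"z":0,"wx":0,"wy":0,"wz":0}])

```text
time_s: 17.4
position: [0.6039, -0.0639, 0.1198]
tcp_rot: [[0.998, -0.071, 0.0], [-0.071, -0.998, -0.0], [0.0, 0.0, -1.0]]
force: [-0.4, -0.3, -1.9]
opening: 0.11
```

Emit:
move_arm(moves=[{"hand":0,"x":0,"y":0,"z":0.04,"wx":0,"wy":0,"wz":0},{"hand":0,"x":0,"y":0,"z":0,"wx":0,"wy":0,"wz":0}])

```text
time_s: 17.6
position: [0.6041, -0.0639, 0.1193]
tcp_rot: [[0.998, -0.071, 0.001], [-0.071, -0.998, -0.0], [0.001, 0.0, -1.0]]
force: [0.2, 1.2, 0.7]
opening: 0.111
```

Emit:
move_arm(moves=[{"hand":0,"x":0,"y":0,"z":0.04,"wx":0,"wy":0,"wz":0},{"hand":0,"x":0,"y":0,"z":0,"wx":0,"wy":0,"wz":0}])

```text
time_s: 17.8
position: [0.6045, -0.064, 0.1185]
tcp_rot: [[0.997, -0.071, 0.002], [-0.071, -0.997, -0.0], [0.002, 0.0, -1.0]]
force: [-0.4, -0.3, 4.1]
opening: 0.115
```

```bash
python3 st.py
```

```text
17.8 [ 0.6045 -0.064   0.1185] yaw -4.05 tool-rel pin [90.8  1.1] F [-0.4 -0.3  4.1] M [0.15 0.29 0.01] open 10.0
```

Emit:
move_arm(moves=[{"hand":0,"x":0,"y":0,"z":-0.06,"wx":0,"wy":0,"wz":0},{"hand":0,"x":0,"y":0.08,"z":0,"wx":0,"wy":0,"wz":0},{"hand":0,"x":0,"y":0,"z":0,"wx":0,"wy":0,"wz":0}])

```text
time_s: 18.1
position: [0.6037, -0.0653, 0.119]
tcp_rot: [[0.997, -0.072, 0.0], [-0.072, -0.997, 0.002], [0.0, -0.002, -1.0]]
force: [0.7, 2.0, -1.1]
opening: 0.108
```

```bash
python3 st.py
```

```text
18.1 [ 0.6037 -0.0653  0.119 ] yaw -4.13 tool-rel pin [90.1  2.5] F [ 0.7  2.  -1.1] M [ 0.61 -0.17 -0.17] open 9.4
```

Emit:
move_arm(moves=[{"hand":0,"x":0,"y":-0.08,"z":0,"wx":0,"wy":0,"wz":0},{"hand":0,"x":0,"y":-0.08,"z":0,"wx":0,"wy":0,"wz":0},{"hand":0,"x":0,"y":0,"z":0,"wx":0,"wy":0,"wz":0}])

```text
time_s: 18.4
position: [0.6039, -0.0623, 0.1191]
tcp_rot: [[0.998, -0.069, -0.0], [-0.069, -0.998, -0.001], [-0.0, 0.002, -1.0]]
force: [1.1, -1.4, -1.5]
opening: 0.115
```

```bash
python3 st.py
```

```text
18.4 [ 0.6039 -0.0623  0.1191] yaw -3.96 tool-rel pin [90.  -0.5] F [ 1.1 -1.4 -1.5] M [-0.3  -0.08  0.12] open 10.0
```

Emit:
move_arm(moves=[{"hand":0,"x":0.08,"y":0.08,"z":0,"wx":0,"wy":0,"wz":0},{"hand":0,"x":0,"y":0,"z":0,"wx":0,"wy":0,"wz":0}])

```text
time_s: 18.6
position: [0.6056, -0.0642, 0.119]
tcp_rot: [[0.997, -0.071, -0.001], [-0.071, -0.997, 0.0], [-0.001, -0.0, -1.0]]
force: [-0.2, 0.2, -2.0]
opening: 0.112
```

```bash
python3 st.py
```

```text
18.6 [ 0.6056 -0.0642  0.119 ] yaw -4.07 tool-rel pin [91.9  1.2] F [-0.2  0.2 -2. ] M [-0.02  0.04  0.01] open 9.7
```

Emit:
move_arm(moves=[{"hand":0,"x":0.06,"y":0,"z":0,"wx":0,"wy":0,"wz":0},{"hand":0,"x":0,"y":0,"z":0,"wx":0,"wy":0,"wz":0}])

```text
time_s: 18.8
position: [0.6058, -0.0639, 0.1187]
tcp_rot: [[0.998, -0.07, -0.004], [-0.07, -0.998, 0.001], [-0.004, -0.0, -1.0]]
force: [-2.2, 0.1, -2.6]
opening: 0.111
```

```bash
python3 st.py
```

```text
18.8 [ 0.6058 -0.0639  0.1187] yaw -4.04 tool-rel pin [92.1  0.9] F [-2.2  0.1 -2.6] M [-0.02  0.52  0.  ] open 9.7
```

Emit:
move_arm(moves=[{"hand":0,"x":-0.1,"y":0,"z":0.02,"wx":0,"wy":0,"wz":0},{"hand":0,"x":0,"y":0,"z":0,"wx":0,"wy":0,"wz":0},{"hand":40,"x":0,"y":0,"z":0,"wx":0,"wy":0,"wz":0},{"hand":40,"x":0,"y":0,"z":0,"wx":0,"wy":0,"wz":0},{"hand":40,"x":0,"y":0,"z":0,"wx":0,"wy":0,"wz":0},{"hand":40,"x":0,"y":0,"z":0,"wx":0,"wy":0,"wz":0},{"hand":40,"x":0,"y":0,"z":0,"wx":0,"wy":0,"wz":0},{"hand":40,"x":0,"y":0,"z":0,"wx":0,"wy":0,"wz":0}])

```text
time_s: 19.6
position: [0.6049, -0.064, 0.1188]
tcp_rot: [[0.998, -0.071, 0.0], [-0.071, -0.998, -0.0], [0.0, 0.0, -1.0]]
force: [0.2, 0.8, -0.2]
opening: 0.449
```

```bash
python3 st.py;python3 - <<'E'
from rig import bot,vision
from h import *
c=vision.capture("scene");np.savez("scene4.npz",**c)
crop(c,210,150,330,260,6,"pics/s8.png")
E
```

```text
19.6 [ 0.6049 -0.064   0.1188] yaw -4.05 tool-rel pin [91.2  1.1] F [ 0.2  0.8 -0.2] M [ 0.03 -0.03  0.03] open 39.1
```

View pics/s8.png

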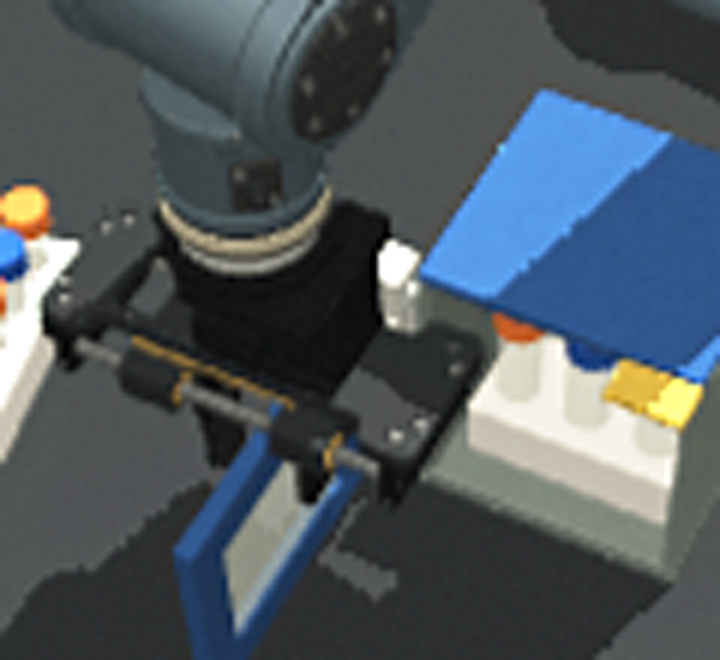

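Emit:
move_arm(moves=[{"hand":40,"x":0,"y":0,"z":-0.3,"wx":0,"wy":0,"wz":0},{"hand":40,"x":0,"y":0,"z":-0.5,"wx":0,"wy":0,"wz":0},{"hand":40,"x":0,"y":0,"z":-0.6,"wx":0,"wy":0,"wz":0},{"hand":40,"x":0,"y":0,"z":-0.6,"wx":0,"wy":0,"wz":0},{"hand":40,"x":0,"y":0,"z":-0.6,"wx":0,"wy":0,"wz":0},{"hand":0,"x":0,"y":0.4,"z":0,"wx":0,"wy":0,"wz":0},{"hand":0,"x":0,"y":0.4,"z":0,"wx":0,"wy":0,"wz":0},{"hand":0,"x":-0.1,"y":0.5,"z":0,"wx":0,"wy":0,"wz":0},{"hand":0,"x":-0.15,"y":0.4,"z":0,"wx":0,"wy":0,"wz":0},{"hand":0,"x":0,"y":0,"z":0,"wx":0,"wy":0,"wz":0},{"hand":0,"x":0,"y":0,"z":0,"wx":0,"wy":0,"wz":0}])

```text
time_s: 20.75
position: [0.5951, -0.1064, 0.1833]
tcp_rot: [[0.997, -0.072, -0.001], [-0.072, -0.997, 0.001], [-0.001, -0.001, -1.0]]
force: [0.8, 0.3, -1.3]
opening: 0.034
```

```bash
python3 st.py;python3 - <<'E'
from rig import bot,vision
from h import *
c=vision.capture("scene");np.savez("scene5.npz",**c)
crop(c,210,150,330,260,6,"pics/s9.png")
W=pts(c);im=c["image"].astype(int)
R=np.array([[.9975,-.0701],[-.0701,-.9975]]);H=np.array([.5134,-.0575])
q=(W[...,:2]-H)@R*1000;Z=W[...,2]*1000
m=(im[...,2]-im[...,0]>40)&(q[...,0]>30)&(q[...,0]<180)&(abs(q[...,1])<25)&(Z>10)&(Z<175)
A=np.c_[q[m][:,0],np.ones(m.sum())];f=np.linalg.lstsq(A,q[m][:,1],rcond=None)[0]
print("door angle offset deg",np.degrees(np.arctan(f[0])),f)
e=m&(q[...,0]>160);print("free end z",np.percentile(Z[e],[0,2,98,100]).round(1))
e=m&(q[...,0]<120)&(q[...,0]>100);print("mid z",np.percentile(Z[e],[0,2,98,100]).round(1))
E
```

```text
20.75 [ 0.5951 -0.1064  0.1833] yaw -4.13 tool-rel pin [84.3 44.1] F [ 0.8  0.3 -1.3] M [0.06 0.02 0.01] open 3.0
door angle offset deg 0.8295758088092466 [ 0.01447984 -3.2705105 ]
free end z [ 18.7  19.9 152.9 153.1]
mid z [ 19.9  21.  154.5 154.7]
```

View pics/s9.png

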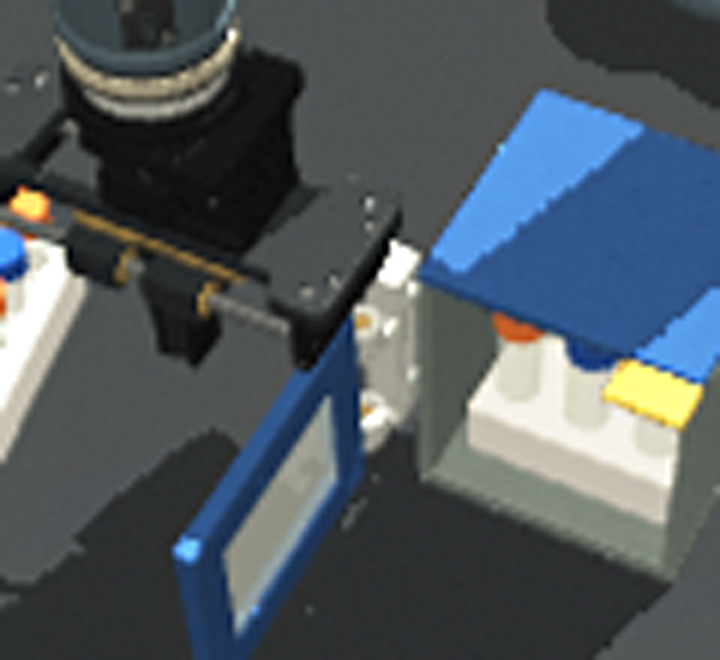

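Emit:
move_arm(moves=[{"hand":0,"x":0,"y":0,"z":0.46,"wx":0,"wy":0,"wz":0},{"hand":0,"x":0,"y":0,"z":0.46,"wx":0,"wy":0,"wz":0},{"hand":0,"x":0,"y":0,"z":0.46,"wx":0,"wy":0,"wz":0},{"hand":0,"x":0,"y":0,"z":0.46,"wx":0,"wy":0,"wz":0},{"hand":0,"x":0,"y":0,"z":0.46,"wx":0,"wy":0,"wz":0},{"hand":0,"x":0,"y":-0.3,"z":0,"wx":0,"wy":0,"wz":0},{"hand":0,"x":0,"y":-0.3,"z":0,"wx":0,"wy":0,"wz":0},{"hand":0,"x":0,"y":-0.2,"z":0,"wx":0,"wy":0,"wz":0},{"hand":0,"x":0,"y":-0.1,"z":0,"wx":0,"wy":0,"wz":0},{"hand":0,"x":0.038,"y":-0.179,"z":0,"wx":0,"wy":0,"wz":-3},{"hand":0,"x":0.038,"y":-0.179,"z":0,"wx":0,"wy":0,"wz":-3},{"hand":0,"x":0.038,"y":-0.179,"z":0,"wx":0,"wy":0,"wz":-3},{"hand":0,"x":0.038,"y":-0.179,"z":0,"wx":0,"wy":0,"wz":-3}])

```text
time_s: 22.1
position: [0.6013, -0.0654, 0.127]
tcp_rot: [[0.99, 0.141, 0.001], [0.141, -0.99, -0.001], [0.001, 0.001, -1.0]]
force: [-0.1, 0.2, -0.1]
opening: 0.011
```

```bash
cat > d.py <<'E'
import sys
from rig import bot,vision
from h import *
exec(open("st.py").read())
H=np.array([.5134,-.0575]);R3=s["tcp_rot"]
print("pusher rel hinge in tool",(R3[:2,:2].T@(s["position"][:2]-H)*1000).round(1))
n=sys.argv[1]
c=vision.capture("scene");np.savez(f"sc_{n}.npz",**c)
crop(c,200,140,340,260,5,f"pics/d_{n}.png")
E
python3 d.py a
```

```text
22.1 [ 0.6013 -0.0654  0.127 ] yaw 8.09 tool-rel pin [87.7  2.7] F [-0.1  0.2 -0.1] M [0.01 0.04 0.01] open 1.0
pusher rel hinge in tool [85.9 20.2]
```

View pics/d_a.png

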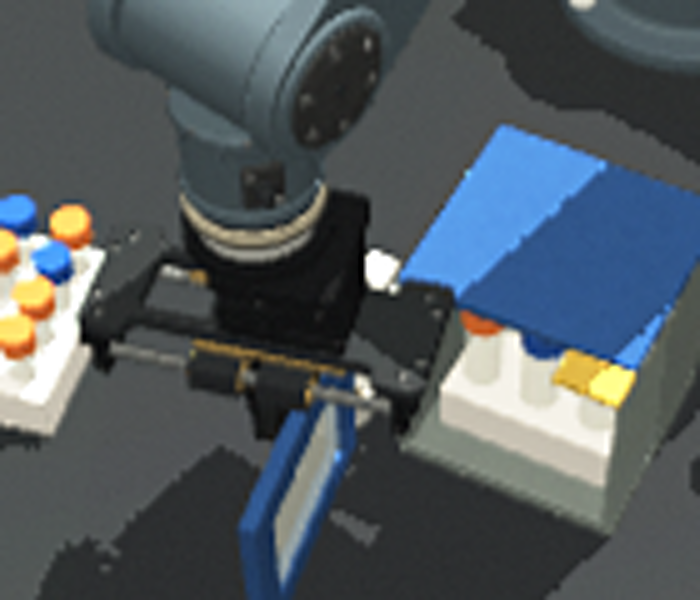

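Emit:
move_arm(moves=[{"hand":0,"x":0.038,"y":-0.179,"z":0,"wx":0,"wy":0,"wz":-3},{"hand":0,"x":0.038,"y":-0.179,"z":0,"wx":0,"wy":0,"wz":-3},{"hand":0,"x":0.038,"y":-0.179,"z":0,"wx":0,"wy":0,"wz":-3},{"hand":0,"x":0.038,"y":-0.179,"z":0,"wx":0,"wy":0,"wz":-3},{"hand":0,"x":0.038,"y":-0.179,"z":0,"wx":0,"wy":0,"wz":-3},{"hand":0,"x":0.038,"y":-0.179,"z":0,"wx":0,"wy":0,"wz":-3},{"hand":0,"x":0.038,"y":-0.179,"z":0,"wx":0,"wy":0,"wz":-3},{"hand":0,"x":0.038,"y":-0.179,"z":0,"wx":0,"wy":0,"wz":-3},{"hand":0,"x":0.038,"y":-0.179,"z":0,"wx":0,"wy":0,"wz":-3},{"hand":0,"x":0.038,"y":-0.179,"z":0,"wx":0,"wy":0,"wz":-3},{"hand":0,"x":0.038,"y":-0.179,"z":0,"wx":0,"wy":0,"wz":-3},{"hand":0,"x":0.038,"y":-0.179,"z":0,"wx":0,"wy":0,"wz":-3},{"hand":0,"x":0.038,"y":-0.179,"z":0,"wx":0,"wy":0,"wz":-3},{"hand":0,"x":0.038,"y":-0.179,"z":0,"wx":0,"wy":0,"wz":-3}])

```text
time_s: 23.55
position: [0.5847, -0.0051, 0.127]
tcp_rot: [[0.642, 0.766, 0.002], [0.766, -0.642, -0.0], [0.001, 0.002, -1.0]]
force: [0.0, 0.1, 0.0]
opening: 0.006
```

```bash
python3 d.py b
```

```text
23.55 [ 0.5847 -0.0051  0.127 ] yaw 50.03 tool-rel pin [ 66.9 -56.2] F [0.  0.1 0. ] M [ 0.04 -0.07  0.03] open 0.5
pusher rel hinge in tool [85.9 21. ]
```

View pics/d_b.png

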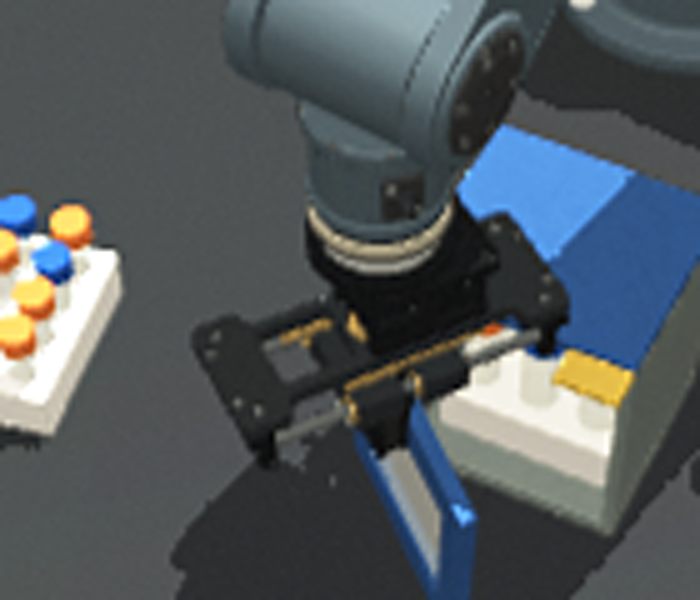

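Emit:
move_arm(moves=[{"hand":0,"x":0.038,"y":-0.179,"z":-0.08,"wx":0,"wy":0,"wz":-3},{"hand":0,"x":0.038,"y":-0.179,"z":-0.08,"wx":0,"wy":0,"wz":-3},{"hand":0,"x":0.038,"y":-0.179,"z":-0.08,"wx":0,"wy":0,"wz":-3},{"hand":0,"x":0.038,"y":-0.179,"z":0,"wx":0,"wy":0,"wz":-3},{"hand":0,"x":0.038,"y":-0.179,"z":0,"wx":0,"wy":0,"wz":-3},{"hand":0,"x":0.038,"y":-0.179,"z":0,"wx":0,"wy":0,"wz":-3},{"hand":0,"x":0.038,"y":-0.179,"z":0,"wx":0,"wy":0,"wz":-3},{"hand":0,"x":0.038,"y":-0.179,"z":0,"wx":0,"wy":0,"wz":-3},{"hand":0,"x":0.026,"y":-0.119,"z":0,"wx":0,"wy":0,"wz":-2},{"hand":0,"x":0,"y":0,"z":0,"wx":0,"wy":0,"wz":0}])

```text
time_s: 24.6
position: [0.5541, 0.0205, 0.1327]
tcp_rot: [[0.244, 0.97, 0.0], [0.97, -0.244, -0.0], [-0.0, 0.0, -1.0]]
force: [0.8, -0.4, -0.1]
opening: 0.001
```

```bash
python3 d.py c
```

```text
24.6 [0.5541 0.0205 0.1327] yaw 75.89 tool-rel pin [ 34.6 -79.6] F [ 0.8 -0.4 -0.1] M [ 0.02 -0.08  0.06] open 0.1
pusher rel hinge in tool [85.5 20.5]
```

View pics/d_c.png

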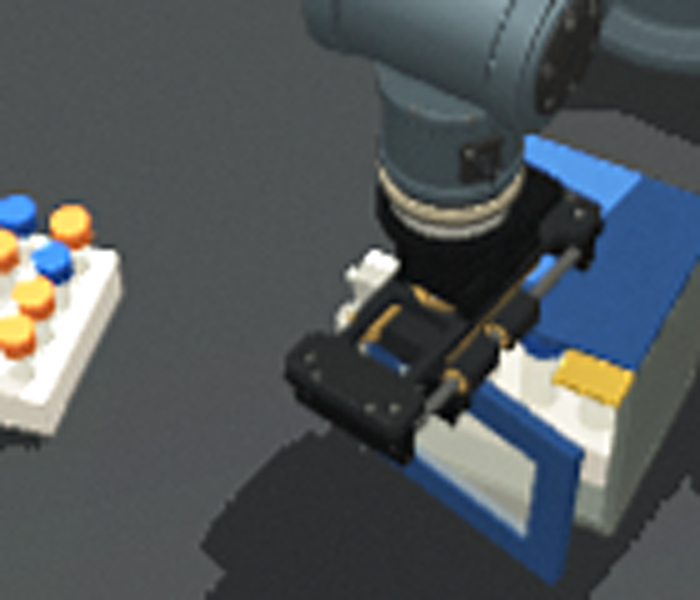

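```bash
cat > ang.py <<'E'
import sys
from h import *
c=load(sys.argv[1]);W=pts(c);im=c["image"].astype(int)
R=np.array([[.9975,-.0701],[-.0701,-.9975]]);H=np.array([.5134,-.0575])
q=(W[...,:2]-H)@R*1000*[1,-1];Z=W[...,2]*1000
m=(im[...,2]-im[...,0]>40)&(np.hypot(q[...,0],q[...,1])<180)&(np.hypot(q[...,0],q[...,1])>60)&(q[...,0]>-3)&(Z>10)&(Z<150)
p=q[m];mu=p.mean(0);d=np.linalg.svd(p-mu,full_matrices=False)[2][0];d*=np.sign(d[1])
print("n",m.sum(),"door angle",np.degrees(np.arctan2(d[1],d[0])),"mean",mu,"max r",np.hypot(*p.T).max())
e=(np.hypot(q[...,0],q[...,1])>150)&(im[...,2]-im[...,0]>40)&(q[...,0]>-3)&(q[...,0]<90)&(q[...,1]>0)&(Z<160)&(Z>10)&(np.hypot(q[...,0],q[...,1])<180)
print("free end z",np.percentile(Z[e],[1,99]))
E
python3 ang.py sc_c.npz
```

```text
n 413 door angle 76.52388894616722 mean [ 37.78499163 130.48277298] max r 170.12867998901757
free end z [ 19.27374058 153.28702979]
```

Emit:
move_arm(moves=[{"hand":0,"x":0.026,"y":-0.119,"z":0,"wx":0,"wy":0,"wz":-2},{"hand":0,"x":0.026,"y":-0.119,"z":0,"wx":0,"wy":0,"wz":-2},{"hand":0,"x":0.026,"y":-0.119,"z":0,"wx":0,"wy":0,"wz":-2},{"hand":0,"x":0,"y":0,"z":0,"wx":0,"wy":0,"wz":0}])

```text
time_s: 25.05
position: [0.5459, 0.024, 0.1325]
tcp_rot: [[0.141, 0.99, 0.0], [0.99, -0.141, -0.0], [-0.0, 0.0, -1.0]]
force: [-0.3, -1.0, 0.3]
opening: 0.006
```

```bash
python3 d.py d;python3 ang.py sc_d.npz
```

```text
25.05 [0.5459 0.024  0.1325] yaw 81.88 tool-rel pin [ 26.2 -82.6] F [-0.3 -1.   0.3] M [-0.   -0.07 -0.  ] open 0.5
pusher rel hinge in tool [85.3 20.7]
n 423 door angle 82.12347772754019 mean [ 24.22625694 133.19751541] max r 169.9824061361065
free end z [ 17.32372864 152.66119346]
```

View pics/d_d.png

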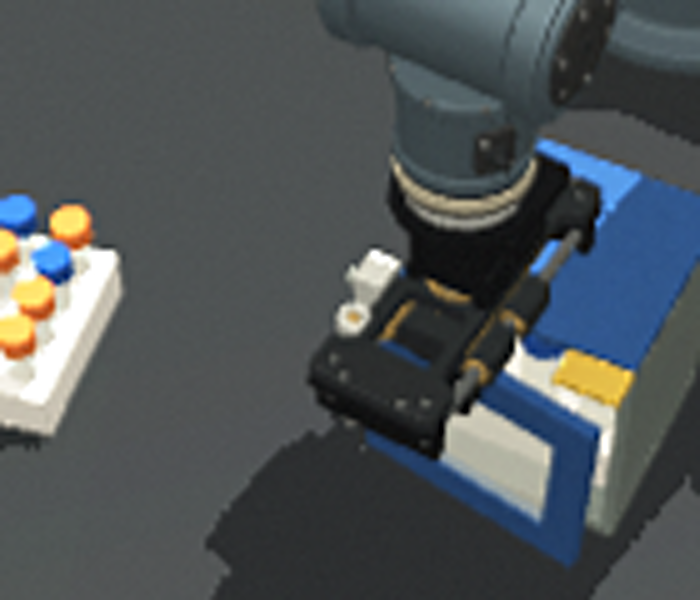

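Emit:
move_arm(moves=[{"hand":0,"x":0.026,"y":-0.119,"z":0,"wx":0,"wy":0,"wz":-2},{"hand":0,"x":0.026,"y":-0.119,"z":0,"wx":0,"wy":0,"wz":-2},{"hand":0,"x":0.013,"y":-0.06,"z":0,"wx":0,"wy":0,"wz":-1},{"hand":0,"x":0,"y":0,"z":0,"wx":0,"wy":0,"wz":0}])

```text
time_s: 25.5
position: [0.5388, 0.0265, 0.1324]
tcp_rot: [[0.054, 0.999, 0.0], [0.999, -0.054, -0.0], [-0.0, 0.0, -1.0]]
force: [1.2, 1.1, -0.2]
opening: 0.004
```

Emit:
move_arm(moves=[{"hand":0,"x":0.013,"y":-0.06,"z":0,"wx":0,"wy":0,"wz":-1},{"hand":0,"x":0,"y":0,"z":0,"wx":0,"wy":0,"wz":0}])

```text
time_s: 25.7
position: [0.5371, 0.0269, 0.1323]
tcp_rot: [[0.036, 0.999, -0.0], [0.999, -0.036, 0.0], [0.0, -0.0, -1.0]]
force: [-0.1, 0.5, -0.2]
opening: 0.004
```

Emit:
move_arm(moves=[{"hand":0,"x":0.013,"y":-0.06,"z":0,"wx":0,"wy":0,"wz":-1},{"hand":0,"x":0,"y":0,"z":0,"wx":0,"wy":0,"wz":0}])

```text
time_s: 25.9
position: [0.5355, 0.0274, 0.1323]
tcp_rot: [[0.018, 1.0, -0.0], [1.0, -0.018, -0.0], [-0.0, -0.0, -1.0]]
force: [-0.3, 0.7, 0.5]
opening: 0.006
```

```bash
python3 d.py e;python3 ang.py sc_e.npz
```

```text
25.9 [0.5355 0.0274 0.1323] yaw 88.98 tool-rel pin [ 15.6 -85.2] F [-0.3  0.7  0.5] M [-0.04 -0.1  -0.03] open 0.6
pusher rel hinge in tool [85.2 20.6]
n 428 door angle 88.7619616875407 mean [  7.29403723 133.5683508 ] max r 170.15037575664684
free end z [ 19.20986252 152.82843637]
```

View pics/d_e.png

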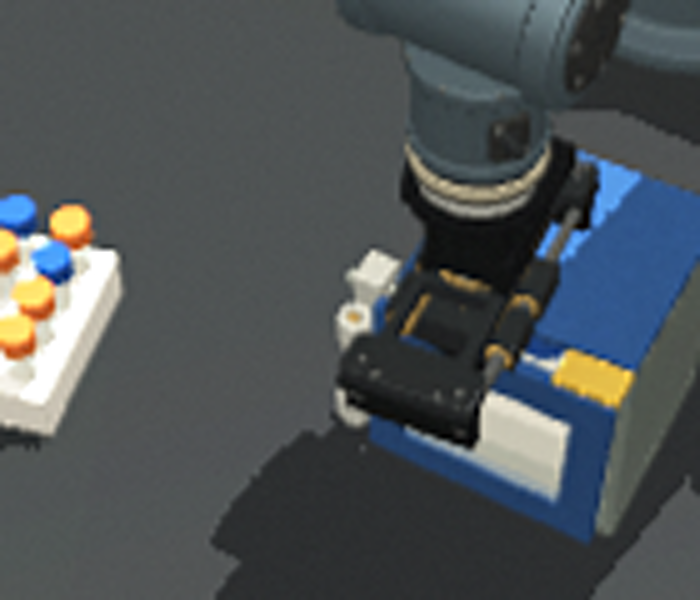

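Emit:
move_arm(moves=[{"hand":0,"x":0,"y":-0.04,"z":0,"wx":0,"wy":0,"wz":1},{"hand":0,"x":0,"y":-0.04,"z":0,"wx":0,"wy":0,"wz":1},{"hand":0,"x":0,"y":0,"z":0,"wx":0,"wy":0,"wz":1},{"hand":0,"x":0,"y":0,"z":0,"wx":0,"wy":0,"wz":0}])

```text
time_s: 26.35
position: [0.5336, 0.0274, 0.1323]
tcp_rot: [[0.071, 0.997, -0.0], [0.997, -0.071, 0.0], [-0.0, -0.0, -1.0]]
force: [0.1, -0.7, 0.2]
opening: 0.006
```

```bash
python3 d.py f;python3 ang.py sc_f.npz
```

```text
26.35 [0.5336 0.0274 0.1323] yaw 85.92 tool-rel pin [ 13.7 -85. ] F [ 0.1 -0.7  0.2] M [-0.05 -0.13 -0.04] open 0.5
pusher rel hinge in tool [86.1 14.1]
n 423 door angle 89.34861137982239 mean [  5.64416353 133.01586025] max r 170.1265009501082
free end z [ 18.11940195 149.71450482]
```

Emit:
move_arm(moves=[{"hand":0,"x":0,"y":-0.04,"z":0,"wx":0,"wy":0,"wz":0},{"hand":0,"x":0,"y":0,"z":0,"wx":0,"wy":0,"wz":0}])

```text
time_s: 26.6
position: [0.5325, 0.0275, 0.1323]
tcp_rot: [[0.071, 0.998, -0.0], [0.998, -0.071, 0.0], [0.0, -0.0, -1.0]]
force: [0.4, 0.3, 0.0]
opening: 0.007
```

```bash
python3 d.py g;python3 ang.py sc_g.npz
```

```text
26.6 [0.5325 0.0275 0.1323] yaw 85.95 tool-rel pin [ 12.6 -85.1] F [0.4 0.3 0. ] M [-0.03 -0.05 -0.02] open 0.6
pusher rel hinge in tool [86.2 13.1]
n 415 door angle 89.81381237928964 mean [  3.98144124 132.86723495] max r 169.45298848911335
free end z [ 19.09984451 145.51329225]
```

Emit:
move_arm(moves=[{"hand":0,"x":0,"y":-0.04,"z":0,"wx":0,"wy":0,"wz":0},{"hand":0,"x":0,"y":0,"z":0,"wx":0,"wy":0,"wz":0}])

```text
time_s: 26.85
position: [0.5316, 0.0276, 0.1323]
tcp_rot: [[0.071, 0.998, -0.0], [0.998, -0.071, 0.0], [0.0, -0.0, -1.0]]
force: [0.1, 0.7, -0.2]
opening: 0.004
```

Emit:
move_arm(moves=[{"hand":0,"x":0,"y":-0.04,"z":0,"wx":0,"wy":0,"wz":0},{"hand":0,"x":0,"y":0,"z":0,"wx":0,"wy":0,"wz":0}])

```text
time_s: 27.05
position: [0.531, 0.0276, 0.1324]
tcp_rot: [[0.071, 0.998, 0.001], [0.998, -0.071, -0.0], [-0.0, 0.001, -1.0]]
force: [0.9, 0.1, 0.9]
opening: 0.006
```

```bash
python3 d.py h;python3 ang.py sc_h.npz
```

```text
27.05 [0.531  0.0276 0.1324] yaw 85.95 tool-rel pin [ 11.  -85.1] F [0.9 0.1 0.9] M [ 0.03 -0.27 -0.02] open 0.5
pusher rel hinge in tool [86.1 11.5]
n 402 door angle 90.87290325696142 mean [  1.68044183 131.59172859] max r 168.93745380263258
free end z [ 20.7304487  141.71818724]
```

Contact begins to build; one or two more small steps.

Emit:
move_arm(moves=[{"hand":0,"x":0,"y":-0.04,"z":0,"wx":0,"wy":0,"wz":0},{"hand":0,"x":0,"y":0,"z":0,"wx":0,"wy":0,"wz":0}])

```text
time_s: 27.3
position: [0.5308, 0.0276, 0.1324]
tcp_rot: [[0.071, 0.997, 0.003], [0.997, -0.071, -0.0], [-0.0, 0.003, -1.0]]
force: [3.3, 1.1, -2.5]
opening: 0.006
```

Emit:
move_arm(moves=[{"hand":0,"x":0,"y":-0.04,"z":0,"wx":0,"wy":0,"wz":0},{"hand":0,"x":0,"y":0,"z":0,"wx":0,"wy":0,"wz":0}])

```text
time_s: 27.5
position: [0.5308, 0.0275, 0.1325]
tcp_rot: [[0.071, 0.997, 0.005], [0.997, -0.071, -0.0], [-0.0, 0.005, -1.0]]
force: [5.2, 1.3, -3.4]
opening: 0.004
```

```bash
python3 d.py i;python3 ang.py sc_i.npz
```

```text
27.5 [0.5308 0.0275 0.1325] yaw 85.94 tool-rel pin [ 10.9 -85. ] F [ 5.2  1.3 -3.4] M [ 0.13 -1.09  0.07] open 0.4
pusher rel hinge in tool [86.1 11.3]
n 406 door angle 90.78179036085474 mean [  1.8086631  131.44105563] max r 170.19751469310813
free end z [ 19.1397593  142.48522982]
```

Emit:
move_arm(moves=[{"hand":0,"x":0,"y":0.1,"z":0,"wx":0,"wy":0,"wz":0},{"hand":0,"x":0,"y":0.3,"z":0,"wx":0,"wy":0,"wz":0},{"hand":0,"x":0,"y":0.6,"z":0,"wx":0,"wy":0,"wz":0},{"hand":0,"x":0,"y":0.6,"z":-0.3,"wx":0,"wy":0,"wz":0},{"hand":0,"x":0,"y":0.6,"z":-0.8,"wx":0,"wy":0,"wz":0},{"hand":0,"x":-0.5,"y":0.6,"z":-0.8,"wx":0,"wy":0,"wz":0},{"hand":0,"x":-0.8,"y":0,"z":-0.8,"wx":0,"wy":0,"wz":0},{"hand":0,"x":-0.9,"y":0,"z":-0.5,"wx":0,"wy":0,"wz":0},{"hand":0,"x":-0.9,"y":0,"z":0,"wx":0,"wy":0,"wz":0},{"hand":0,"x":-0.9,"y":0,"z":0,"wx":0,"wy":0,"wz":0},{"hand":0,"x":-0.9,"y":0,"z":0,"wx":0,"wy":0,"wz":0},{"hand":0,"x":-0.9,"y":0,"z":0,"wx":0,"wy":0,"wz":0},{"hand":0,"x":-0.9,"y":0,"z":0,"wx":0,"wy":0,"wz":0},{"hand":0,"x":-0.9,"y":0,"z":0,"wx":0,"wy":0,"wz":0},{"hand":0,"x":0,"y":0,"z":0,"wx":0,"wy":0,"wz":0}])

```text
time_s: 29.05
position: [0.5845, -0.1693, 0.212]
tcp_rot: [[0.074, 0.997, -0.002], [0.997, -0.074, -0.001], [-0.001, -0.002, -1.0]]
force: [-0.1, -0.5, -0.1]
opening: 0.004
```

```bash
python3 st.py
python3 - <<'E'
from rig import vision
from h import *
c=vision.capture("scene");np.savez("sc_z.npz",**c)
crop(c,210,130,410,280,4,"pics/z1.png")
c=vision.capture("top");cv2.imwrite("pics/z2.png",c["image"][:,:,::-1])
E
python3 ang.py sc_z.npz
```

```text
29.05 [ 0.5845 -0.1693  0.212 ] yaw 85.77 tool-rel pin [ 78.3 107.6] F [-0.1 -0.5 -0.1] M [-0.04 -0.07  0.01] open 0.3
n 470 door angle 89.97943850558555 mean [  2.67570208 125.41655889] max r 170.2234057819343
free end z [ 17.80971896 144.77816735]
```

View pics/z1.png

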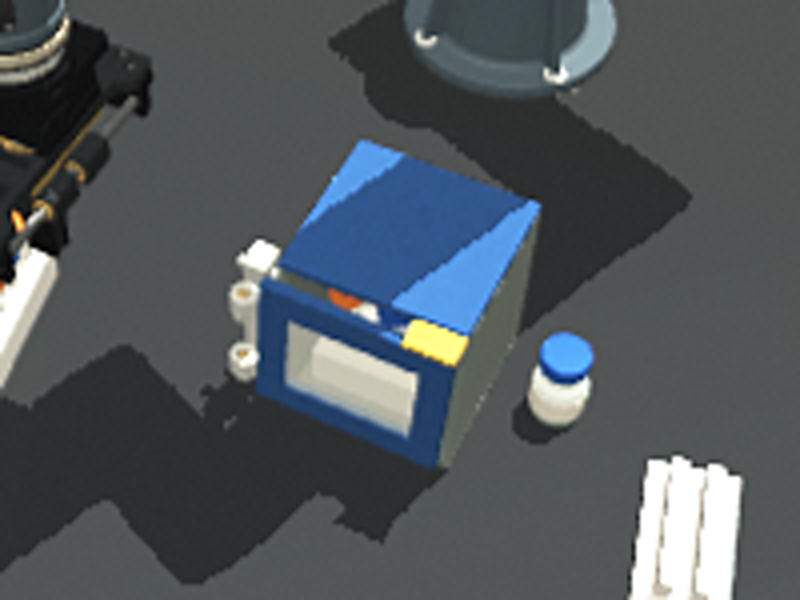

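View pics/z2.png

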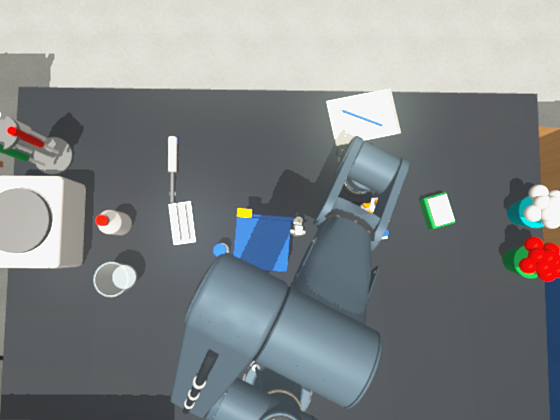

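The door is shut at about 90°, its free end is under the lip, and both brass pins show inside the knuckles. The gripper is clear and the loose objects in view have not moved, so I'm handing in.

```bash
python3 -c "
from rig import order
print(order.hand_in())"
```

```text
the job is handed in; nothing more can be done
None
```

The blue door is hung on both hinge pins, swung fully shut under the yellow keeper lip, and released. I handed the job in at about 29 s, and it reported no verdict.

- **Finding the pins:** I lifted the door from the stand and brought it in from the cabinet's front. I touched the knuckles against the pins from the +x side (under 6 N) to fix the distance. The sideways position came from the camera images.
- **Hanging:** With the door open, it sank the full 16 mm and touched the shoulders at the expected height (about 4 N). Small nudges both ways sideways and outward met resistance, so both knuckles were over the pins. I then released it.
- **Closing:** I pushed with shut fingers about 86 mm from the hinge until the door met the front stop at about 5 N, then backed off.

**Last checks:**
- The final picture shows the door at about 90.0°, its free end under the lip, and brass tips in both knuckles.
- The force on the gripper was near zero. Nothing else in view had moved, but the arm partly hid the tube rack, so I could not check it fully.
- While I was pushing on the stop the door measured about 90.8°. That difference is within the camera error and hinge play.

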